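# Lay the evening tea table and set the lights

### The arm

A 7-joint arm with a two-finger parallel gripper is mounted at the origin on the work surface. World frame = base frame: x ahead of the robot, y to its left, z up, the work surface at z = 0. Lengths are in m, angles in rad, forces in N, time in s.
With the tool pointing down it reaches from about 0.4 to 0.875 m from the base axis. Payload 19.3 kg.
Tool frame: the origin (TCP) lies between the finger pads; the fingertips stand 17 mm ahead of it and the grasp point (between the pads) lies 2 mm behind it; z points along the fingers, y is the line along which they close (so a half turn about z gives the same grasp; the last joint's range is limited). The gripper opens to 85 mm and grips with 20 to 120 N. Pads are 22 mm wide; open, the fingers measure 114 mm over their backs; the gripper's body (76 mm by 85 mm) begins 54 mm behind the grasp point. The pads swing forward as they close: fully open they stand 13 mm farther back than shut.
Start: joints at [-1.215, 0.521, -0.036, 1.599, 0.021, 1.021, -0.113], TCP at [0.258, 0.569, 0.248] pointing down, gripper open.
Joint ranges: [-2.91, 2.91], [-0.3, 2.13], [-1.5, 1.42], [0.17, 2.43], [-1.26, 4.41], [0.16, 1.93], [-2.52, 2.52]. Speed limits (rad/s): [1.89, 1.89, 2.39, 2.39, 3.01, 3.01, 3.01].

### API

Orientations are given as [roll, pitch, yaw] about the fixed x, y, z axes, in that order (R = Rz(yaw) Ry(pitch) Rx(roll)).
In Python, from workcell import bot gives the robot as it stands.
- The arm moves only by the shell command python3 -m inch 'ROWS' [FORCE]. ROWS is JSON, a list of rows, each a list of 7 numbers: the shift along the tool's x, y, z in units of 200 mm (1.0 is 200 mm), then the turn, a rotation vector about the tool's x, y, z in units of 90 degrees (1.0 is 90 degrees), then the opening, from 0 (shut) to 1 (fully open). In form: [[x, y, z, rx, ry, rz, grip], ...]. A call has 1 to 20 rows; each row is the pose to reach, as a shift and turn from the pose commanded when the call began, along the tool's axes at that moment; what a row does not reach only later rows make up. A row lasts 1/8 s, in which the tool goes at most 62.5 mm and 10.7 degrees, less where a joint would pass 70% of its speed; a pose out of reach is approached as far as the arm can. A call with a number of a shift or a turn outside -1 to 1 is refused whole. A call with a gripper value outside its range is refused whole. The fingers move at their own pace and stop on an object; FORCE is the grip in N (left out, the last holds). Time passes only in rows, so rows that repeat a pose let the fingers close. It gives the time, the measured TCP pose, the force, the opening and the grip force at its end, in the units of the state.
- bot.observe(): the state, without advancing time (a new reading comes with each control period).
- bot.grab_frame(name): name is "side" or "top" or "wrist"; returns a dict with "img" (384x512x3 uint8, red, green, blue), "z_map" (384x512 float32, m along the optical axis (not along the pixel's ray), 0 where there is no reading), "vfov" (degrees; the focal length in pixels is half the picture's height over the tangent of half this angle, whatever the lens; pixels are square), "cx", "cy" (the principal point, pixels), "rvec" (rotation vector, rad) and "tvec" (3), from world to camera coordinates, as OpenCV has them. Camera axes: x right, y down, z forward; pixel columns grow to the right and rows downward; lengths in m; the calibration is good to about 2 mm. A picture is of the moment at which its call begins.
- bot.job_done(): hands the job in; it is judged then, once.
The state is a dict: "clock": time; "qpos": joint angles; "qd": joint speeds; "joint_efforts": joint torques, N m; "position": TCP position; "tool_rot": TCP orientation; "force": force on the tool from outside, world axes, zero at the start; "moment": the same for the moment, N m; "grip_width": finger opening in m; "finger_force": force on a finger pad.
Only numpy, scipy, OpenCV 4.12 (cv2) and the standard library are available. Lean on these libraries where they do the work, as an engineer would, in place of code of your own. Each camera call takes 0.05 s, during which the arm holds its last target. There are 200 camera calls.

### The job

Lay the low table for evening tea. First slide the white ceiling-light fader fully up for good light, and keep it there until the cups are ready: turn over the cup that matches each coaster laid out (same colour) and stand it mouth-up in the middle of that coaster; any cup whose coaster is not out stays on the board, mouth-down. When the cups are ready, bring the lights down to evening: ceiling light fully off, orange floor-lamp fader at its orange mark and green reading-lamp fader at its green mark; do not disturb the teapot, water bottle or remote control.

Things in the scene. Friction and masses are not known exactly. Their poses are not given: they have to be found in the camera images.
- console: Cordless three-fader light control lying flat, aluminium top between wooden cheeks, 196 (x) by 202 (y) mm, top plate 30 mm above the table; fixed. Origin at the centre of its underside; its +x points away from the robot (brighter), +y to the left. Fader tracks run along its x at y = +50 mm (ceiling light), 0 (reading lamp) and -50 mm (floor lamp), with tick scales.
- ceiling (a joint): Position of the ceiling-light fader, m: 0 = fully off (end nearest the robot), 0.100 = fully up (far end). It slides along the console's x against about 1.5 N of friction and stays where it is left.
- reading (a joint): Position of the reading-lamp fader, m: 0 = fully off (end nearest the robot), 0.100 = fully up (far end). It slides along the console's x against about 1.5 N of friction and stays where it is left.
- lamp (a joint): Position of the floor-lamp fader, m: 0 = fully off (end nearest the robot), 0.100 = fully up (far end). It slides along the console's x against about 1.5 N of friction and stays where it is left.
- ceiling_cap (a point): Centre of the top of the white fader cap with a black line, on the left track: 24 mm along the track, 16 mm across, its top 24.5 mm above the console's top plate.
- reading_cap (a point): Centre of the top of the green fader cap with a white line, on the middle track: 24 mm along the track, 16 mm across, its top 24.5 mm above the console's top plate.
- lamp_cap (a point): Centre of the top of the orange fader cap with a white line, on the right track: 24 mm along the track, 16 mm across, its top 24.5 mm above the console's top plate.
- reading_mark (a point): The evening mark of the reading track: two green bars on the top plate, left and right of the track, at joint reading = 0.065 m. The fader is on it when its cap's line is level with the bars. The point is on the track's centre line, at top-plate height.
- lamp_mark (a point): The evening mark of the lamp track: two orange bars on the top plate, left and right of the track, at joint lamp = 0.035 m. The fader is on it when its cap's line is level with the bars. The point is on the track's centre line, at top-plate height.
- board: Wooden serving board 370 x 135 x 10 mm, fixed, on the robot's left, pointing roughly away from it. Origin at the centre of its underside, x along its length. At the start the three cups stand on it mouth-down in a row along x, 115 mm apart.
- cup_white: White stoneware tea cup without a handle, 74 mm tall, outer diameter 68 mm from 8 mm above its foot up to the mouth, chamfered to a 62 mm foot, wall 4 mm, about 0.2 kg. Origin at the centre of its foot, own z from foot to mouth (z points down while it stands mouth-down, foot on top).
- cup_blue: Blue stoneware tea cup without a handle, 74 mm tall, outer diameter 68 mm from 8 mm above its foot up to the mouth, chamfered to a 62 mm foot, wall 4 mm, about 0.2 kg. Origin at the centre of its foot, own z from foot to mouth (z points down while it stands mouth-down, foot on top).
- cup_terracotta: Terracotta (orange-brown) stoneware tea cup without a handle, 74 mm tall, outer diameter 68 mm from 8 mm above its foot up to the mouth, chamfered to a 62 mm foot, wall 4 mm, about 0.2 kg. Origin at the centre of its foot, own z from foot to mouth (z points down while it stands mouth-down, foot on top).
- cup_white_mouth (a point): Centre of the white cup's mouth, 74 mm from its foot along its z.
- cup_blue_mouth (a point): Centre of the blue cup's mouth, 74 mm from its foot along its z.
- cup_terracotta_mouth (a point): Centre of the terracotta cup's mouth, 74 mm from its foot along its z.
- coaster_white: Round loose coaster on the robot's right, 104 mm across and 5 mm thick, glazed white, 0.16 kg. Origin at the centre of its underside. None (absent) if it is not laid out.
- coaster_blue: Round loose coaster on the robot's right, 104 mm across and 5 mm thick, glazed blue, 0.16 kg. Origin at the centre of its underside. None (absent) if it is not laid out.
- coaster_terracotta: Round loose coaster on the robot's right, 104 mm across and 5 mm thick, glazed terracotta, 0.16 kg. Origin at the centre of its underside. None (absent) if it is not laid out.
- teapot: Dark iron teapot, 132 mm across, 128 mm tall, with spout and handle; origin under its centre. To be left alone.
- water: Clear water bottle, 74 mm across, 240 mm tall, blue cap; origin under its centre. To be left alone.
- remote: Black remote control 160 x 46 x 17 mm; origin under its centre. To be left alone.

How it is judged:
On the way, in this order (a step that is already met when the one before it is completed fails the run):
1. the ceiling light is fully up (within 5 mm of the end) (value of joint ceiling above 0.095 m), for 0.2 s.
2. with the ceiling light still up, every coaster has its cup of the same colour standing on it mouth-up and the other cups stand mouth-down on the board (horizontal distance between cup_white and coaster_white below 0.02 m and z of cup_white in the frame of coaster_white between 0.002 and 0.009 m and z of cup_white_mouth in the frame of coaster_white above 0.076 m and (horizontal distance between cup_white and coaster_white below 0.02 m or (angle between cup_white's own z axis and vertical above 2.9 rad and x of cup_white in the frame of board between -0.17 and 0.17 m and y of cup_white in the frame of board between -0.065 and 0.065 m and z of cup_white_mouth in the frame of board below 0.014 m)) and linear speed of each of cup_white, cup_blue, cup_terracotta below 0.03 m/s and horizontal distance between cup_blue and coaster_blue below 0.02 m and z of cup_blue in the frame of coaster_blue between 0.002 and 0.009 m and z of cup_blue_mouth in the frame of coaster_blue above 0.076 m and (horizontal distance between cup_blue and coaster_blue below 0.02 m or (angle between cup_blue's own z axis and vertical above 2.9 rad and x of cup_blue in the frame of board between -0.17 and 0.17 m and y of cup_blue in the frame of board between -0.065 and 0.065 m and z of cup_blue_mouth in the frame of board below 0.014 m)) and horizontal distance between cup_terracotta and coaster_terracotta below 0.02 m and z of cup_terracotta in the frame of coaster_terracotta between 0.002 and 0.009 m and z of cup_terracotta_mouth in the frame of coaster_terracotta above 0.076 m and (horizontal distance between cup_terracotta and coaster_terracotta below 0.02 m or (angle between cup_terracotta's own z axis and vertical above 2.9 rad and x of cup_terracotta in the frame of board between -0.17 and 0.17 m and y of cup_terracotta in the frame of board between -0.065 and 0.065 m and z of cup_terracotta_mouth in the frame of board below 0.014 m)) and value of joint ceiling above 0.09 m), for 0.3 s.
At the end, for the whole second after the job is handed in: Each coaster carries its colour's cup, mouth-up and at rest, centres within 20 mm; every other cup stands mouth-down on the board; ceiling fader within 5 mm of fully off, floor-lamp and reading-lamp faders within 5 mm of their orange and green marks (horizontal distance between cup_white and coaster_white below 0.02 m and z of cup_white in the frame of coaster_white between 0.002 and 0.009 m and z of cup_white_mouth in the frame of coaster_white above 0.076 m and (horizontal distance between cup_white and coaster_white below 0.02 m or (angle between cup_white's own z axis and vertical above 2.9 rad and x of cup_white in the frame of board between -0.17 and 0.17 m and y of cup_white in the frame of board between -0.065 and 0.065 m and z of cup_white_mouth in the frame of board below 0.014 m)) and linear speed of each of cup_white, cup_blue, cup_terracotta below 0.03 m/s and horizontal distance between cup_blue and coaster_blue below 0.02 m and z of cup_blue in the frame of coaster_blue between 0.002 and 0.009 m and z of cup_blue_mouth in the frame of coaster_blue above 0.076 m and (horizontal distance between cup_blue and coaster_blue below 0.02 m or (angle between cup_blue's own z axis and vertical above 2.9 rad and x of cup_blue in the frame of board between -0.17 and 0.17 m and y of cup_blue in the frame of board between -0.065 and 0.065 m and z of cup_blue_mouth in the frame of board below 0.014 m)) and horizontal distance between cup_terracotta and coaster_terracotta below 0.02 m and z of cup_terracotta in the frame of coaster_terracotta between 0.002 and 0.009 m and z of cup_terracotta_mouth in the frame of coaster_terracotta above 0.076 m and (horizontal distance between cup_terracotta and coaster_terracotta below 0.02 m or (angle between cup_terracotta's own z axis and vertical above 2.9 rad and x of cup_terracotta in the frame of board between -0.17 and 0.17 m and y of cup_terracotta in the frame of board between -0.065 and 0.065 m and z of cup_terracotta_mouth in the frame of board below 0.014 m)) and value of joint ceiling below 0.005 m and value of joint lamp between 0.03 and 0.04 m and value of joint reading between 0.06 and 0.07 m); the robot touches nothing.
It fails at once if the teapot is pushed aside by more than 3 cm or tipped (distance of teapot from where it was at the start of the episode above 0.03 m or angle between teapot's own z axis and vertical above 0.5 rad).
It fails at once if the water bottle is pushed aside by more than 3 cm or tipped (distance of water from where it was at the start of the episode above 0.03 m or angle between water's own z axis and vertical above 0.5 rad).
It fails at once if the remote control is pushed aside by more than 3 cm or tipped (distance of remote from where it was at the start of the episode above 0.03 m or angle between remote's own z axis and vertical above 0.5 rad).
It fails at once if a cup falls off the table (height (world z) of any of cup_white, cup_blue, cup_terracotta below -0.05 m).
Of coaster_white, coaster_blue, coaster_terracotta only 2 to 3 are there at a start; the rules pass over those that are not, and their reading is None.
At some moment in a run one of cup_white, cup_blue, cup_terracotta may be knocked a few centimetres aside while the robot is not near it.
It also fails if it takes over 210 s, if anything falls off the work surface, if the arm or the gripper's body presses on something with over 40 N, if the wrist force passes 120 N, or if a joint passes its speed limit or range.

## Working session

There is one attempt and no reset: what is moved stays moved. The work goes in short steps, Python scripts to look and compute and a shell command to move; the robot and the scene stay as the last step left them, time stands still between calls to the robot, and variables do not carry over. Pictures are saved under pics/ and viewed, at most 14 in all, crops included, and the job is handed in when it is done.

```bash
ls; mkdir -p pics
cat > h.py <<'E'
import numpy as np, cv2
from workcell import bot
from scipy.spatial.transform import Rotation as Rn
def cam(n):
    f=bot.grab_frame(n); f['R']=cv2.Rodrigues(np.array(f['rvec'],float))[0]; f['t']=np.array(f['tvec'],float).ravel()
    f['f']=192/np.tan(np.radians(f['vfov'])/2); return f
def ray(f,u,v,z):
    d=f['R'].T@np.array([(u-f['cx'])/f['f'],(v-f['cy'])/f['f'],1]); c=-f['R'].T@f['t']
    return c+d*(z-c[2])/d[2]
def cloud(f):
    v,u=np.mgrid[0:384,0:512]; z=f['z_map']
    p=np.stack([(u-f['cx'])/f['f']*z,(v-f['cy'])/f['f']*z,z],-1)
    return (p-f['t'])@f['R']
def save(f,n): cv2.imwrite('pics/'+n+'.png',cv2.cvtColor(f['img'],cv2.COLOR_RGB2BGR))
E
python3 - <<'E'
from h import *
for n in ['top','side','wrist']:
    f=cam(n); save(f,n+'0'); print(n,f['vfov'],f['cx'],f['cy'],-f['R'].T@f['t'],f['R'].round(2).tolist(),f.keys())
print(bot.observe())
E
```

```text
pics
top 55.915316639669115 251.51408188832573 190.3821826283886 [0.49960007 0.0343616  0.97950842] [[0.01, -1.0, -0.0], [-1.0, -0.01, -0.07], [0.07, 0.0, -1.0]] dict_keys(['img', 'z_map', 'vfov', 'cx', 'cy', 'rvec', 'tvec', 'R', 't', 'f'])
side 44.219068076643595 262.5201647087518 197.89329433699228 [ 0.35250717 -0.98687471  0.78631279] [[0.97, -0.24, -0.01], [-0.14, -0.54, -0.83], [0.19, 0.81, -0.56]] dict_keys(['img', 'z_map', 'vfov', 'cx', 'cy', 'rvec', 'tvec', 'R', 't', 'f'])
wrist 58.07993752513624 259.90287097600617 186.10824019414463 [0.18969007 0.60140749 0.37373219] [[0.41, 0.91, -0.0], [0.87, -0.39, 0.3], [0.27, -0.12, -0.95]] dict_keys(['img', 'z_map', 'vfov', 'cx', 'cy', 'rvec', 'tvec', 'R', 't', 'f'])
{'clock': 0.15, 'qpos': array([-1.21525366,  0.52188337, -0.03630552,  1.59984868,  0.02119137,
        1.02111163, -0.11280593]), 'qd': array([-0.00025755, -0.00247365, -0.00029828, -0.00094985, -0.00058349,
       -0.00119349, -0.00019335]), 'joint_efforts': array([ 1.86211510e-03, -9.27380919e+01,  1.98043004e+00, -3.70057440e+01,
        1.79014105e-02,  6.25798260e-03,  3.91552885e-05]), 'position': array([0.25806293, 0.56898134, 0.24786444]), 'tool_rot': array([-3.14072841e+00,  6.15628447e-05,  2.71580774e+00]), 'force': array([ 0.14975838,  0.11870977, -0.28632921]), 'moment': array([ 0.01998586,  0.0201504 , -0.01310683]), 'finger_force': 0.0, 'grip_width': 0.08511971616812852}
```

View pics/top0.png

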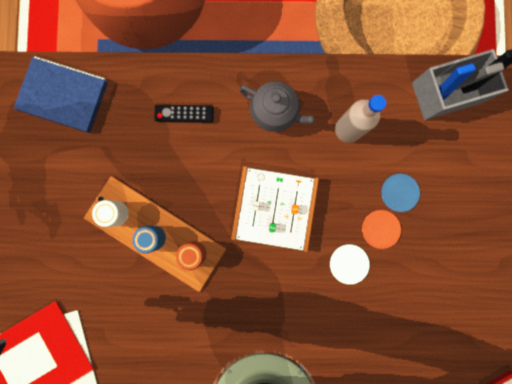

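View pics/side0.png

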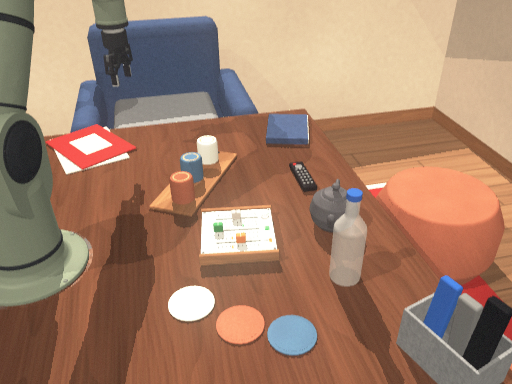

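The top view shows the cups on the board at about (109,213) white, (148,239) blue and (190,256) terracotta. All three coasters are out, at (349,264), (400,192) and (381,229). The console is at (276,208), with caps at (262,206), (273,228) and (296,209). The arm is outside this view.

```bash
cat >> h.py <<'E'
def comps(f,mask,zr,amin=25):
    P=cloud(f); m=(mask&(P[...,2]>zr[0])&(P[...,2]<zr[1])&(f['z_map']>0)).astype(np.uint8)
    n,l,s,c=cv2.connectedComponentsWithStats(m)
    return [(s[i][4],c[i].round(1),P[l==i].mean(0).round(4),l==i) for i in range(1,n) if s[i][4]>=amin]
def masks(f):
    h=cv2.cvtColor(f['img'],cv2.COLOR_RGB2HSV).astype(int);H,S,V=h[...,0],h[...,1],h[...,2]
    return dict(white=(S<60)&(V>130),blue=(H>95)&(H<120)&(S>90),terra=((H<14))&(S>120)&(V>110),green=(H>45)&(H<85)&(S>80))
E
python3 - <<'E'
from h import *
f=cam('top');M=masks(f)
for k in ['white','blue','terra']:
    for zn,zr in dict(coaster=(-.01,.012),cuptop=(.075,.095)).items():
        for a,c,p,l in comps(f,M[k],zr,60):
            ct=max(cv2.findContours(l.astype(np.uint8),0,2)[0],key=cv2.contourArea)
            (u,v),r=cv2.minEnclosingCircle(ct)
            print(k,zn,a,c,p,'circ',round(r,1),ray(f,u,v,.005 if zn=='coaster' else .084).round(4))
for k in ['white','green','terra']:
    for a,c,p,l in comps(f,M[k],(.044,.062),5): print('cap',k,a,c,p)
    for a,c,p,l in comps(f,M[k],(.022,.036),4): print('plate',k,a,c,p)
    if k=='white':
        big=max(comps(f,M[k],(.022,.036),4),key=lambda t:t[0])[3]
        P=cloud(f);pl=P[big]; print(cv2.minAreaRect((pl[:,:2]*1000).astype(np.float32)),np.median(pl[:,2]))
P=cloud(f)
for n,(u,v) in dict(teapot=(276,105),bottle=(350,125),remote=(184,114)).items(): print(n,P[v,u].round(3))
i=f['img'][150:270,215:335]; j=f['img'][170:310,70:240]
cv2.imwrite('pics/con.png',cv2.cvtColor(cv2.resize(i,(600,600),interpolation=2),4))
E
```

```text
white coaster 1249 [349.3 263.9] [ 0.3716 -0.2251  0.0043] circ 20.2 [ 0.3717 -0.2246  0.005 ]
white coaster 367 [ 77.2 328.3] [0.1967 0.4942 0.0029] circ 24.6 [0.1789 0.4925 0.005 ]
white coaster 1792 [ 26.3 361.2] [0.1127 0.6217 0.0075] circ 29.4 [0.1149 0.6235 0.005 ]
white coaster 168 [ 86.5 379.1] [0.0668 0.4643 0.0029] circ 12.3 [0.0646 0.4699 0.005 ]
white cuptop 482 [105.5 213. ] [0.5009 0.3979 0.0831] circ 13.3 [0.501 0.398 0.084]
blue coaster 1095 [400.2 192.3] [ 0.5639 -0.364   0.0047] circ 19.0 [ 0.5632 -0.3636  0.005 ]
blue cuptop 126 [151.8 237.7] [0.441  0.2819 0.0817] circ 13.0 [0.4374 0.2945 0.084 ]
blue cuptop 144 [144.5 239.5] [0.4366 0.2991 0.0833] circ 6.7 [0.4367 0.2991 0.084 ]
terra coaster 110877 [244.6 216.9] [ 0.4978  0.0551 -0.    ] circ 295.5 [0.5377 0.0279 0.005 ]
terra coaster 60 [  2.2 378.5] [0.0681 0.6828 0.0069] circ 7.2 [0.0723 0.6821 0.005 ]
terra cuptop 249 [189.2 256. ] [0.3974 0.1884 0.0824] circ 13.5 [0.3972 0.1887 0.084 ]
terra cuptop 193 [188.5 256.5] [0.3961 0.19   0.0831] circ 7.9 [0.3962 0.1899 0.084 ]
cap white 59 [255.9 205.6] [0.5231 0.0254 0.0537]
plate white 8 [36.6 58.2] [0.919  0.6243 0.0239]
plate white 11 [48.3 61.8] [0.9093 0.5921 0.0239]
plate white 9 [58.  64.8] [0.9013 0.5654 0.0239]
plate white 5 [72.  69.6] [0.888  0.5265 0.0243]
plate white 4 [79.5 71.5] [0.8833 0.5065 0.0231]
plate white 9 [87.  74.3] [0.8752 0.4853 0.0244]
plate white 5 [102.2  78.6] [0.8639 0.444  0.0236]
plate white 4587 [274.3 208.7] [ 0.5163 -0.0233  0.0294]
((517.103759765625, -24.450759887695312), (177.9959259033203, 189.68594360351562), 81.12948608398438) 0.02944299416704834
cap green 48 [272.  227.2] [ 0.4687 -0.0161  0.0534]
plate green 19 [279.5 179.3] [ 0.5937 -0.0364  0.03  ]
plate terra 284 [238.6 203.3] [0.5295 0.0704 0.0329]
plate terra 286 [310.5 216. ] [ 0.4982 -0.1175  0.0328]
teapot [ 0.769 -0.022  0.106]
bottle [ 0.714 -0.196  0.132]
remote [0.771 0.222 0.014]
```

View pics/con.png

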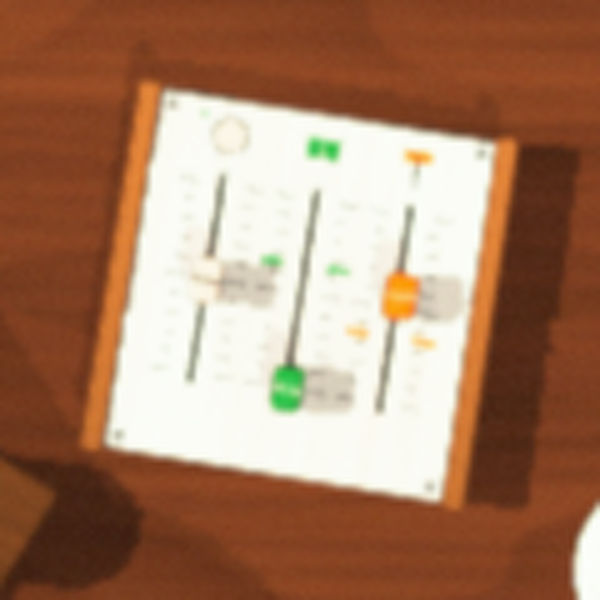

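View pics/wrist0.png

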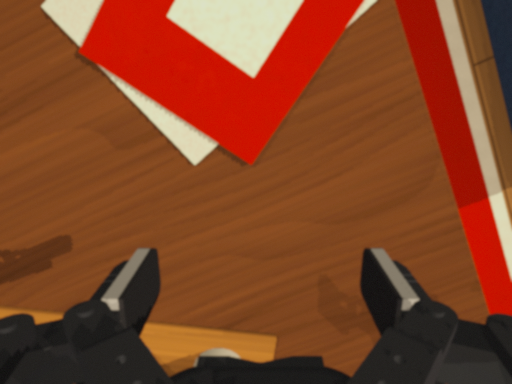

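Helper for working out the rows, plus the fader numbers.

```bash
cat >> h.py <<'E'
CO=np.array([.517,-.0244]);CX=np.array([.988,-.1547]);CY=np.array([.1547,.988])
def rot(yaw,down=90,roll=0):
    """tool z heads yaw (deg), dipping 'down' deg; roll about tool z; y horizontal at roll 0"""
    a,d=np.radians([yaw,down]); z=np.array([np.cos(a)*np.cos(d),np.sin(a)*np.cos(d),-np.sin(d)])
    y=np.array([-np.sin(a),np.cos(a),0]); return Rn.from_matrix(np.stack([np.cross(y,z),y,z],1))*Rn.from_euler('z',roll,degrees=True)
def cur():
    o=bot.observe(); return o,np.array(o['position']),Rn.from_euler('xyz',o['tool_rot'])
def rows(p,R=None):
    o,c,Rc=cur(); R=R or Rc
    print('t',round(o['clock'],2),'row',(Rc.inv().apply(np.array(p)-c)/.2).round(3),((Rc.inv()*R).as_rotvec()/(np.pi/2)).round(3),'q',np.round(o['qpos'],3).tolist())
def caps():
    f=cam('top');M=masks(f);h=cv2.cvtColor(f['img'],cv2.COLOR_RGB2HSV).astype(int)
    M['orange']=(h[...,0]>5)&(h[...,0]<22)&(h[...,1]>150);P=cloud(f)[...,:2]-CO
    box=(abs(P@CX)<.085)&(abs(P@CY)<.08)
    for k in ['white','green','orange']:
        for a,c,p,l in comps(f,M[k]&box,(.044,.062),8):
            d=ray(f,*c,.0545)[:2]-CO; d2=p[:2]-CO; print(k,a,'slide',round(d@CX+.05,4),round(d2@CX+.05,4),'y',round(d@CY,4),p)
E
python3 - <<'E'
from h import *
caps()
for yy in (81.1-90,): 
  R=rot(yy); rows([.523,.0254,.2],R); R2=rot(yy+180); rows([.523,.0254,.2],R2)
E
```

```text
white 59 slide 0.0484 0.0483 y 0.0501 [0.5231 0.0254 0.0536]
green 49 slide 0.0009 0.001 y 0.0008 [ 0.4687 -0.0161  0.0536]
orange 47 slide 0.0562 0.0562 y -0.0487 [ 0.5156 -0.0736  0.0538]
t 0.25 row [-2.329 -1.928  0.241] [-0.     0.    -0.172] q [-1.215, 0.522, -0.036, 1.6, 0.021, 1.021, -0.113]
t 0.25 row [-2.329 -1.928  0.241] [0.    0.    1.828] q [-1.215, 0.522, -0.036, 1.6, 0.021, 1.021, -0.113]
```

```bash
python3 -m inch '[[-1,-0.83,0,0,0,-0.172,0.4],[-1,-0.83,0,0,0,-0.172,0.4],[-1,-0.83,0,0,0,-0.172,0.4],[-1,-0.83,0,0,0,-0.172,0.4],[-1,-0.83,0,0,0,-0.172,0.4],[-1,-0.83,0,0,0,-0.172,0.4],[-1,-0.83,0,0,0,-0.172,0.4]]'
python3 - <<'E'
from h import *
rows([.523,.0254,.2],rot(-8.9))
E
```

```text
clock: 1.12
position: [0.371, 0.3367, 0.2482]
tool_rot: [3.141, -0.0, 2.988]
force: [-0.2, 0.6, 0.4]
grip_width: 0.0338
finger_force: 0.0
t 1.12 row [-0.989 -1.422  0.24 ] [ 0.    -0.     0.001] q [-0.806, 0.326, -0.062, 1.919, 0.025, 0.897, 0.537]
```

```bash
python3 -m inch '[[-0.7,-1,0.1,0,0,0,0.4],[-0.7,-1,0.1,0,0,0,0.4],[-0.7,-1,0.1,0,0,0,0.4],[-0.7,-1,0.1,0,0,0,0.4],[-0.7,-1,0.1,0,0,0,0.4],[-0.7,-1,0.1,0,0,0,0.4],[-0.7,-1,0.1,0,0,0,0.4]]'
python3 - <<'E'
from h import *
rows([.523,.0254,.1],rot(-8.9))
E
```

```text
clock: 2.0
position: [0.4787, 0.1178, 0.2283]
tool_rot: [3.141, -0.0, 2.989]
force: [0.1, -0.5, -0.4]
grip_width: 0.0342
finger_force: 0.0
t 2.0 row [-0.29  -0.423  0.641] [ 0.    -0.     0.002] q [-0.388, 0.339, 0.034, 1.964, -0.016, 0.839, 1.072]
```

```bash
python3 -m inch '[[-0.29,-0.423,0.3,0,0,0,0.4],[-0.29,-0.423,0.3,0,0,0,0.4],[-0.29,-0.423,0.64,0,0,0,0.4],[-0.29,-0.423,0.64,0,0,0,0.4],[-0.29,-0.423,0.64,0,0,0,0.4]]'
python3 - <<'E'
from h import *
rows([.523,.0254,.057],rot(-8.9));save(cam('wrist'),'w1')
E
```

```text
clock: 2.62
position: [0.5235, 0.0248, 0.1015]
tool_rot: [3.141, 0.0, 2.988]
force: [-0.1, -0.6, 0.1]
grip_width: 0.034
finger_force: 0.0
t 2.62 row [0.003 0.003 0.223] [0.    0.    0.001] q [-0.192, 0.58, 0.044, 1.983, -0.044, 0.579, 1.298]
```

View pics/w1.png

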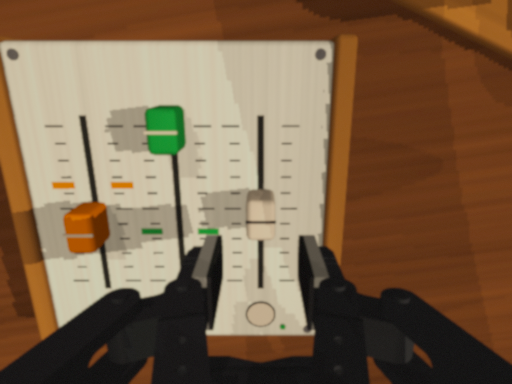

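The wrist view shows the fingers straddling the white cap at (260,215). I'll descend, grip and slide it to the far end.

```bash
python3 -m inch '[[0,0,0.22,0,0,0,0.4],[0,0,0.22,0,0,0,0.1],[0,0,0.22,0,0,0,0.1],[0,0,0.22,0,0,0,0.1],[0,0,0.22,0,0,0,0.1],[-0.14,0,0.22,0,0,0,0.1],[-0.26,0,0.22,0,0,0,0.1],[-0.265,0,0.22,0,0,0,0.1],[-0.265,0,0.22,0,0,0,0.1],[-0.265,0,0.22,0,0,0,0.1]]' 25
python3 - <<'E'
from h import *
o,p,R=cur(); print(p,(p[:2]-CO)@CX+.05)
E
```

```text
clock: 3.92
position: [0.5751, 0.0168, 0.0577]
tool_rot: [3.141, -0.001, 2.987]
force: [0.8, 6.3, -27.1]
grip_width: 0.0151
finger_force: 28.0
[0.57514289 0.01681319 0.05768117] 0.10106949197301468
```

```bash
python3 -m inch '[[0,0,0,0,0,0,0.4],[0,0,0,0,0,0,0.4],[0,0,-0.5,0,0,0,0.4],[0,0,-0.5,0,0,0,0.4],[0.3,0,-0.9,0,0,0,1],[0.4,0,-0.9,0,0,0,1],[0.4,0,-0.9,0,0,0,1]]'
python3 - <<'E'
from h import *
o,p,R=cur(); print(p,R.as_matrix().round(3).tolist(),np.round(o['qpos'],4).tolist())
caps()
f=cam('top');M=masks(f);P=cloud(f);h=cv2.cvtColor(f['img'],cv2.COLOR_RGB2HSV).astype(int)
# cups: all points 0.06..0.095 near the board, cluster
w=(P[...,2]>.07)&(P[...,2]<.095)&(P[...,1]>.12)&(f['z_map']>0)&(P[...,1]<.5)
n,l,s,c=cv2.connectedComponentsWithStats(w.astype(np.uint8))
for i in range(1,n):
    if s[i][4]>60: q=P[l==i];print('cup',s[i][4],c[i].round(1),cv2.minEnclosingCircle((q[:,:2]*1000).astype(np.float32)),q[:,2].mean())
H,S,V=h[...,0],h[...,1],h[...,2]; print(h[228,381],h[225,215],h[229,230])
E
```

```text
clock: 4.8
position: [0.4957, 0.028, 0.2397]
tool_rot: [3.14, 0.004, 2.986]
force: [0.4, -0.5, -0.5]
grip_width: 0.085
finger_force: 0.0
[0.49568502 0.02799877 0.23973981] [[-0.988, 0.155, 0.004], [0.155, 0.988, 0.001], [-0.004, 0.002, -1.0]] [-0.2237, 0.3272, 0.0603, 1.9475, -0.0258, 0.863, 1.2657]
cup 593 [106.  213.2] ((500.7744445800781, 399.3937072753906), 33.950584411621094) 0.08243084615286317
cup 601 [145.8 239.4] ((435.885009765625, 299.2494201660156), 34.39739990234375) 0.08248104395058467
cup 593 [189.2 256.1] ((396.14520263671875, 189.77293395996094), 34.014434814453125) 0.08255661519035103
[ 11 177 250] [ 35  60 205] [ 34  58 212]
```

```bash
cat > fk.py <<'E'
import numpy as np
from scipy.spatial.transform import Rotation as Rn
from scipy.optimize import least_squares
D=[([-1.21525,.52188,-.03631,1.59985,.02119,1.02111,-.11281],[.25806,.56898,.24786]),
([-.806,.326,-.062,1.919,.025,.897,.537],[.371,.3367,.2482]),
([-.388,.339,.034,1.964,-.016,.839,1.072],[.4787,.1178,.2283]),
([-.192,.580,.044,1.983,-.044,.579,1.298],[.5235,.0248,.1015]),
([-.2237,.3272,.0603,1.9475,-.0258,.863,1.2657],[.4957,.028,.2397])]
yaws=[2.7158,2.988,2.989,2.988,2.986]
def fk(k,q):
    b,d1,a1,d3,a3,d5,a5,d7=k
    r=lambda a,t:Rn.from_euler(a,t)
    R=r('z',b+q[0]);p=np.array([0,0,d1])+R.apply([a1,0,0])
    R=R*r('y',q[1])*r('z',q[2]);p=p+R.apply([a3,0,d3])
    R=R*r('y',q[3]); p=p+R.apply([-a3,0,0]); R=R*r('z',q[4]);p=p+R.apply([0,0,d5])
    R=R*r('y',q[5]);p=p+R.apply([a5,0,0]);R=R*r('z',q[6]);return p+R.apply([0,0,d7]),R
def res(k,w=.001): return np.concatenate([fk(k,q)[0]-p for q,p in D]+[w*(k-k0)])
k0=np.array([2.36,.36,0,.42,0,.4,0,.3])
def fit(): return least_squares(res,k0)
if __name__=='__main__':
    s=fit();print(s.x.round(4),abs(s.fun[:-8]).max())
    for (q,p),y in zip(D,yaws):
        R=fk(s.x,q)[1]; e=R.as_euler('xyz'); print(e.round(3),y)
E
python3 fk.py
```

```text
[  1.0546 -16.6321   5.6047  -0.8247   0.6504  -0.2326   5.7618 -17.2288] 0.3678044995169476
[ 3.142e+00 -1.000e-03  3.051e+00] 2.7158
[-3.142  0.     2.779] 2.988
[-3.141  0.     2.779] 2.989
[3.141 0.    2.78 ] 2.988
[3.137e+00 2.000e-03 2.781e+00] 2.986
```

```bash
python3 - <<'E'
s=open('fk.py').read()
s=s.replace("b,d1,a1,d3,a3,d5,a5,d7=k","b,d1,a1,d3,a3,d5,a5,d7=k;q=np.array(q)*[-1,1,-1,1,-1,1,-1]").replace("[2.36,","[-.1,").replace("e.round(3),y)","e.round(3),y,fk(s.x,q)[0]-p)")
open('fk.py','w').write(s)
E
python3 fk.py
```

```text
[-0.1101  0.1709 -0.0329  0.5243  0.0012  0.4155 -0.0407  0.1602] 0.007228434777307002
[-3.142e+00 -1.000e-03 -2.107e+00] 2.7158 [ 0.00722843 -0.00357945  0.00031309]
[ 3.142  0.    -1.834] 2.988 [-0.00380818  0.00564575  0.00055132]
[ 3.141  0.    -1.835] 2.989 [-0.00085875  0.00316468 -0.00039803]
[-3.141  0.    -1.835] 2.988 [ 2.41779025e-04 -1.71791552e-03  7.11773964e-05]
[-3.137e+00  2.000e-03 -1.836e+00] 2.986 [-0.00110362  0.00185213 -0.00053737]
```

```bash
python3 - <<'E'
import re
s=open('fk.py').read()
s=s.replace("a5,d7=k","a5,d7,y1,y3=k").replace("apply([a1,0,0])","apply([a1,y1,0])").replace("apply([a3,0,d3])","apply([a3,y3,d3])").replace("0,.3])","0,.3,0,0])").replace("[:-8]","[:-10]")
open('fk.py','w').write(s)
E
python3 fk.py; sed -i 's/apply(\[-a3,0,0\])/apply([-a3,-y3,0])/' fk.py;python3 fk.py
```

```text
[ 1.000e-03  2.971e-01  2.800e-03  5.292e-01 -2.000e-04  4.210e-01
  2.500e-03  2.869e-01 -2.270e-02 -3.690e-02] 0.00026091560471274214
[-3.142e+00 -1.000e-03 -1.996e+00] 2.7158 [-7.48261346e-05 -4.85363673e-06  1.20443916e-04]
[ 3.142  0.    -1.723] 2.988 [ 7.23210582e-05 -1.37079202e-05 -6.69816625e-05]
[ 3.141  0.    -1.723] 2.989 [-7.88478076e-05  1.95883435e-05 -4.31456308e-05]
[-3.141  0.    -1.724] 2.988 [ 1.11948702e-04 -2.60915605e-04 -1.77402467e-05]
[-3.137e+00  2.000e-03 -1.725e+00] 2.986 [-5.34304763e-05  2.16295052e-04  7.48655381e-06]
[-0.0077 -0.097   0.0019  0.5277 -0.0032  0.4224 -0.0032 -0.1107 -0.0549
  0.    ] 0.0014866883584431778
[-3.142e+00 -1.000e-03 -2.004e+00] 2.7158 [ 0.00042923 -0.00021319  0.00110037]
[ 3.142  0.    -1.732] 2.988 [-0.00148669 -0.00099453  0.00039491]
[ 3.141  0.    -1.732] 2.989 [ 0.00103699  0.00053781 -0.0006401 ]
[-3.141  0.    -1.733] 2.988 [ 4.45138121e-04 -3.03607143e-04  7.51099166e-05]
[-3.137e+00  2.000e-03 -1.734e+00] 2.986 [ 0.00016654  0.00041739 -0.00092983]
```

```bash
sed -i 's/apply(\[-a3,-y3,0\])/apply([-a3,0,0])/' fk.py; python3 -m inch '[[0,0,-0.2,0,-0.15,0,1],[0,0,-0.2,0.15,-0.3,0,1],[0,0,-0.2,0.3,-0.3,0,1],[0,0,-0.2,0.3,-0.3,0,1],[0,0,-0.2,0.3,-0.3,0,1]]';  python3 - <<'E'
from h import *
import fk
o,p,R=cur(); fk.D.append((o['qpos'],p)); s=fk.fit(); print(s.x.round(4).tolist(),abs(s.fun[:-10]).max(),np.round(o['qpos'],4).tolist(),p.round(5).tolist())
print(R.as_matrix().round(3),(fk.fk(s.x,o['qpos'])[1]*Rn.from_euler('z',np.pi/2)).as_matrix().round(3))
E
```

```text
clock: 5.52
position: [0.4974, 0.0292, 0.2761]
tool_rot: [-2.629, 0.455, 3.11]
force: [-0.7, -0.8, -0.0]
grip_width: 0.0856
finger_force: 0.0
[0.0001, 0.3203, 0.0017, 0.5295, -0.0003, 0.421, 0.0013, 0.3102, -0.022, -0.0371] 0.00033048798212859803 [-0.7481, 0.2697, 0.1894, 2.1479, 0.8494, 0.8844, 0.2431] [0.49737, 0.02925, 0.27608]
[[-0.898  0.243  0.367]
 [ 0.028  0.864 -0.502]
 [-0.439 -0.441 -0.783]] [[-0.898  0.243  0.367]
 [ 0.028  0.864 -0.502]
 [-0.439 -0.441 -0.783]]
```

```bash
python3 - <<'E'
s=open('fk.py').read()
s=s.replace("yaws=","D.append(([-0.7481, 0.2697, 0.1894, 2.1479, 0.8494, 0.8844, 0.2431],[0.49737, 0.02925, 0.27608]))\nyaws=")
open('fk.py','w').write(s)
E
python3 - <<'E'
from h import *
o,p,R=cur(); A=[]
for n in ('top','side'):
    f=cam(n); P=cloud(f)[f['z_map']>0]; A.append(P[P[:,2]>.1])
    if n=='side': save(f,'side1')
Q=R.inv().apply(np.concatenate(A)-p)
for z in np.arange(-.46,.03,.02):
    m=(abs(Q[:,2]-z)<.01)&(np.hypot(Q[:,0],Q[:,1])<.16); q=Q[m]
    if len(q)>3: print(round(z,2),len(q),'x',q[:,0].min().round(3),q[:,0].max().round(3),'y',q[:,1].min().round(3),q[:,1].max().round(3),'r95',np.percentile(np.hypot(q[:,0],q[:,1]),95).round(3))
caps()
E
```

```text
-0.42 148 x -0.025 0.002 y -0.085 -0.042 r95 0.083
-0.4 1860 x -0.047 0.006 y -0.117 -0.017 r95 0.108
-0.38 2349 x -0.055 0.031 y -0.128 0.019 r95 0.121
-0.36 2642 x -0.061 0.072 y -0.129 0.045 r95 0.122
-0.34 2709 x -0.066 0.072 y -0.125 0.051 r95 0.111
-0.32 2368 x -0.069 0.072 y -0.104 0.041 r95 0.097
-0.3 1993 x -0.069 0.068 y -0.087 0.044 r95 0.084
-0.28 1327 x -0.066 0.064 y -0.068 0.037 r95 0.071
-0.26 981 x -0.06 0.058 y -0.049 0.023 r95 0.059
-0.24 1015 x -0.047 0.045 y -0.047 0.026 r95 0.047
-0.22 1044 x -0.048 0.044 y -0.047 0.029 r95 0.047
-0.2 1052 x -0.049 0.045 y -0.048 0.038 r95 0.048
-0.18 952 x -0.049 0.046 y -0.05 0.028 r95 0.049
-0.16 492 x -0.041 0.042 y -0.041 0.027 r95 0.039
-0.14 675 x -0.039 0.036 y -0.038 0.023 r95 0.039
-0.12 622 x -0.04 0.037 y -0.041 0.022 r95 0.039
-0.1 511 x -0.034 0.033 y -0.069 0.069 r95 0.068
-0.08 548 x -0.022 0.018 y -0.072 0.072 r95 0.07
-0.06 552 x -0.019 0.016 y -0.073 0.074 r95 0.073
-0.04 340 x -0.016 0.013 y -0.075 0.073 r95 0.073
-0.02 254 x -0.014 0.01 y -0.058 0.057 r95 0.056
0.0 167 x -0.013 0.01 y -0.057 0.057 r95 0.055
white 58 slide 0.0995 0.0996 y 0.0505 [0.5738 0.0179 0.0537]
orange 8 slide 0.0641 0.0642 y -0.049 [ 0.5234 -0.0751  0.0547]
```

View pics/side1.png

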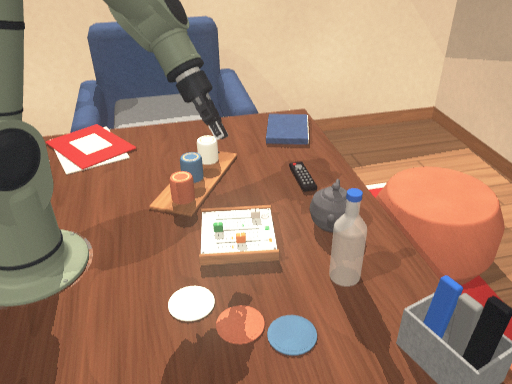

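The side view shows the arm over the table with everything still in place, and the ceiling fader reads 0.0995 (step 1 done). Next I check which headings are reachable for near-horizontal grasps and placings.

```bash
cat > ik.py <<'E'
from h import *
import fk
K=fk.fit().x; TZ=Rn.from_euler('z',np.pi/2)
LO=np.array([-2.91,-.3,-1.5,.17,-1.26,.16,-2.52])+.06; HI=np.array([2.91,2.13,1.42,2.43,4.41,1.93,2.52])-.06
rng=np.random.default_rng(0)
def ik(p,R,q0=None,n=8):
    best=None
    for i in range(n):
        s=q0 if (i==0 and q0 is not None) else rng.uniform(LO,HI)
        ref=s if q0 is None else q0
        def e(q):
            a,B=fk.fk(K,q); return np.concatenate([(a-p)*5,((B*TZ).inv()*R).as_rotvec(),.003*(q-ref)*(q0 is not None)])
        r=least_squares(e,np.clip(s,LO+1e-3,HI-1e-3),bounds=(LO,HI),max_nfev=80)
        a,B=fk.fk(K,r.x); er=np.linalg.norm(a-p)*1000+np.degrees(((B*TZ).inv()*R).magnitude())
        if er<2 and (best is None or r.cost<best[0] or q0 is None): best=(r.cost,r.x)
        if best is not None and (q0 is None or i>3): break
    return None if best is None else best[1]
from scipy.optimize import least_squares
E
cat > feas.py <<'E'
from ik import *
q=cur()[0]['qpos']
cups=dict(white=(.5008,.3985),blue=(.436,.299),terra=(.3965,.189)); co=dict(white=(.3717,-.2246),blue=(.5636,-.3638),terra=(.472,-.307))
for k in cups:
    for yaw in range(-180,180,30):
        row=[]
        for roll in (0,180):
            a=ik(np.array([*cups[k],.0565]),rot(yaw,5,roll),q,5); b=ik(np.array([*co[k],.04]),rot(yaw,10,roll),q,5)
            row+=[None if a is None else a.round(1).tolist(),None if b is None else b.round(1).tolist()]
        print(k,yaw,'G0',row[0],'G180',row[2]); print('        P0',row[1],'P180',row[3])
E
time timeout 500 python3 feas.py | grep -v 'G0 None G180 None' | grep -v 'P0 None P180 None'
```

```text
P0 [-0.1, 1.4, 0.6, 1.4, -0.1, 1.8, -1.0] P180 [0.2, 1.3, 0.0, 1.3, 0.2, 1.9, 1.7]
        P0 [-0.4, 1.4, 0.6, 1.6, 0.1, 1.5, -1.0] P180 [0.0, 1.2, -0.0, 1.6, 0.5, 1.7, 1.7]
        P0 [-0.6, 1.4, 0.6, 1.9, 0.4, 1.0, -1.0] P180 [-0.2, 1.2, 0.1, 1.9, 0.8, 1.4, 1.7]
        P0 [-1.0, 1.6, 0.7, 2.2, 0.7, 0.5, -1.4] P180 [-0.5, 1.3, 0.2, 2.2, 1.2, 1.1, 1.3]
white -60 G0 [-1.4, 1.4, 0.4, 1.2, 0.7, 1.6, -0.9] G180 [-1.2, 1.4, 0.0, 1.2, 1.0, 1.8, 2.0]
white -30 G0 [-1.5, 1.3, 0.4, 1.7, 1.1, 1.2, -1.3] G180 [-1.4, 1.3, 0.1, 1.7, 1.3, 1.4, 1.8]
white 0 G0 [-1.2, 1.2, -0.1, 2.1, 1.9, 1.6, -1.7] G180 [-1.5, 1.3, 0.3, 2.1, 1.8, 1.3, 1.3]
white 30 G0 [-1.0, 1.3, 0.0, 2.3, 2.7, 1.9, -1.8] G180 [-1.4, 1.5, 0.5, 2.3, 2.5, 1.6, 0.8]
        P0 [1.7, 1.3, -0.6, 2.2, -1.2, 0.7, -1.5] P180 [2.1, 1.7, -1.1, 2.1, -0.0, 0.4, 0.5]
white 60 G0 [-0.3, 1.3, -0.2, 2.2, 3.8, 1.6, -1.2] G180 [-0.6, 1.3, 0.1, 2.2, 3.6, 1.9, 1.6]
        P0 [0.8, 1.3, 0.3, 1.9, -1.2, 1.7, -1.5] P180 [1.3, 1.2, -0.3, 1.8, -0.8, 1.2, 1.3]
white 90 G0 [0.4, 1.5, -1.0, 1.9, -1.2, 0.5, -1.8] G180 [0.6, 1.8, -1.3, 1.9, 0.2, 0.3, 0.2]
   
[... 2473 characters left out ...]
80 [-1.4, 1.3, 0.0, 2.2, 1.3, 1.4, 1.2]
        P0 [0.7, 1.3, 0.2, 2.3, 4.0, 1.9, -1.4] P180 [0.7, 1.3, 0.2, 2.3, 4.0, 1.9, 1.7]
        P0 [1.5, 1.3, -0.6, 1.9, -1.2, 0.8, -1.8] P180 [1.5, 1.3, -0.6, 1.9, -1.2, 0.8, 1.4]
        P0 None P180 [1.2, 1.3, -0.4, 1.5, -0.8, 1.3, 1.0]
terra 90 G0 [0.6, 1.3, -0.5, 2.1, -1.2, 1.0, -1.6] G180 [1.1, 1.7, -1.1, 2.1, -0.1, 0.5, 0.5]
        P0 [0.8, 1.4, -0.0, 1.1, -0.8, 1.9, -2.0] P180 [1.0, 1.4, -0.4, 1.1, -0.5, 1.8, 0.9]
terra 120 G0 [-0.0, 1.2, 0.1, 1.8, -1.1, 1.6, -1.6] G180 [0.5, 1.3, -0.7, 1.8, -0.5, 1.2, 1.0]
terra 150 G0 [-0.3, 1.3, 0.2, 1.5, -0.8, 1.9, -1.7] G180 [0.2, 1.3, -0.5, 1.5, -0.4, 1.6, 1.0]
real	0m33.947s
user	0m34.385s
sys	0m0.090s
```

```bash
cat > g.py <<'E'
from ik import *
H=-26.5; hd=np.array([np.cos(np.radians(H)),np.sin(np.radians(H)),0])
def cup(c,s,z=.0565): return np.array([c[0],c[1],z])-hd*s
E
python3 - <<'E'
from g import *
p=cup((.5008,.3985),.13,.25); rows(p,rot(H,60)); q=cur()[0]['qpos']
for d,z in ((60,.25),(5,.25),(5,.0565)):
    q=ik(np.array([*p[:2],z]),rot(H,d),q); print(q)
E
```

```text
t 5.67 row [ 0.626  1.773 -1.172] [-0.192  0.016  0.245] q [-0.744, 0.269, 0.189, 2.148, 0.843, 0.881, 0.251]
[-1.26323529  0.49674363  0.03772177  1.76424621  0.59287248  1.03570231
 -0.46988863]
[-1.70092312  0.93184365  0.31520243  1.79733687  1.06127195  1.45150576
 -1.06914243]
[-1.66441679  1.27726344  0.25393615  1.67149465  1.02201029  1.37105531
 -1.27375632]
```

```bash
python3 -m inch '[[0.35,1,-0.66,-0.1,0,0.12,1],[0.35,1,-0.66,-0.1,0,0.12,1],[0.35,1,-0.66,-0.1,0,0.12,1],[0.35,1,-0.66,-0.1,0,0.12,1],[0.35,1,-0.66,-0.1,0,0.12,1],[0.35,1,-0.66,-0.1,0,0.12,1]]'
python3 - <<'E'
from g import *
rows(cup((.5008,.3985),.13,.22),rot(H,50))
E
```

```text
clock: 6.42
position: [0.4351, 0.268, 0.262]
tool_rot: [-2.885, 0.522, 2.905]
force: [0.7, -1.1, -0.2]
grip_width: 0.0853
finger_force: 0.0
t 6.42 row [ 0.51   0.816 -0.266] [-0.08  -0.096  0.132] q [-1.035, 0.356, 0.031, 1.991, 0.674, 1.011, -0.17]
```

```bash
python3 -m inch '[[0.51,0.816,-0.266,-0.08,-0.096,0.132,1],[0.51,0.816,-0.266,-0.08,-0.096,0.132,1],[0.51,0.816,-0.266,-0.08,-0.096,0.132,1],[0.51,0.816,-0.266,-0.08,-0.096,0.132,1],[0.51,0.816,-0.266,-0.08,-0.096,0.132,1],[0.51,0.816,-0.266,-0.08,-0.096,0.132,1]]'
python3 - <<'E'
from g import *
rows(cup((.5008,.3985),.13,.15),rot(H,5))
E
```

```text
clock: 7.18
position: [0.3848, 0.4556, 0.2202]
tool_rot: [3.141, 0.7, 2.678]
force: [0.5, 0.2, 1.4]
grip_width: 0.0858
finger_force: 0.0
t 7.17 row [0.229 0.003 0.266] [-0.001 -0.499 -0.   ] q [-1.326, 0.58, 0.02, 1.805, 0.785, 1.078, -0.7]
```

```bash
python3 -m inch '[[0.05,0.003,0.05,0,-0.15,0,1],[0.1,0.003,0.1,0,-0.3,0,1],[0.17,0.003,0.2,0,-0.4,0,1],[0.229,0.003,0.266,0,-0.5,0,1],[0.229,0.003,0.266,0,-0.5,0,1],[0.229,0.003,0.266,0,-0.5,0,1]]'
python3 - <<'E'
from g import *
f=cam('top');P=cloud(f)
w=(P[...,2]>.07)&(P[...,2]<.095)&(P[...,1]>.12)&(f['z_map']>0)&(P[...,1]<.5)
n,l,s,c=cv2.connectedComponentsWithStats(w.astype(np.uint8))
for i in range(1,n):
    if s[i][4]>60: q=P[l==i];print('cup',s[i][4],c[i].round(1),cv2.minEnclosingCircle((q[:,:2]*1000).astype(np.float32)))
rows(cup((.5008,.3985),.13,.0565),rot(H,5))
E
```

```text
clock: 7.92
position: [0.384, 0.4578, 0.151]
tool_rot: [3.124, 1.483, 2.661]
force: [0.2, 0.5, 0.5]
grip_width: 0.0855
finger_force: 0.0
cup 597 [106.1 213.1] ((500.888427734375, 399.6837158203125), 34.20123291015625)
cup 600 [145.7 239.4] ((436.3157653808594, 298.9162292480469), 33.92323684692383)
cup 593 [189.3 256.1] ((396.36700439453125, 189.43885803222656), 33.84278869628906)
t 7.97 row [ 0.474 -0.008  0.048] [-0.    -0.001 -0.002] q [-1.649, 1.093, 0.233, 1.748, 1.064, 1.439, -1.202]
```

```bash
python3 -m inch '[[0.25,-0.01,0.04,0,0,0,1],[0.474,-0.01,0.04,0,0,0,1],[0.474,-0.01,0.2,0,0,0,1],[0.474,-0.01,0.35,0,0,0,1],[0.474,-0.01,0.5,0,0,0,1],[0.474,-0.01,0.65,0,0,0,1],[0.474,-0.01,0.73,0,0,0,1],[0.474,-0.01,0.73,0,0,0,1]]'
python3 - <<'E'
from g import *
rows(cup((.5008,.399),-.006,.0565),rot(H,5)); save(cam('wrist'),'w2')
E
```

```text
clock: 8.98
position: [0.5059, 0.3946, 0.0426]
tool_rot: [3.137, 1.485, 2.675]
force: [-1.4, 0.7, 0.4]
grip_width: 0.0856
finger_force: 0.0
t 8.97 row [-0.069  0.008 -0.008] [ 0.     0.001 -0.   ] q [-1.482, 1.307, 0.301, 1.722, 1.216, 1.249, -1.358]
```

View pics/w2.png

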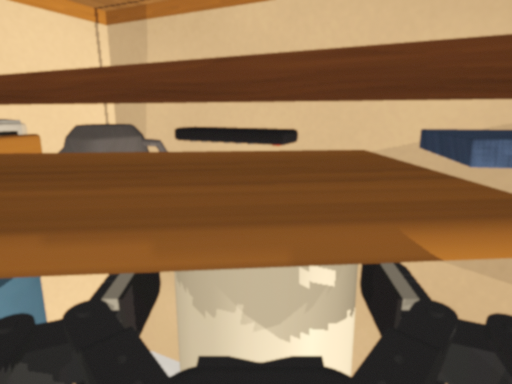

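The wrist view is upside down because the camera is now below the tool. It shows the white cup centred at column 265 between the finger pads at 155 and 365. I'll raise 14 mm, close and lift.

```bash
python3 -m inch '[[-0.069,0.008,-0.008,0,0,0,1],[-0.069,0.008,-0.008,0,0,0,1],[-0.069,0.008,-0.008,0,0,0,0.6],[-0.069,0.008,-0.008,0,0,0,0.6],[-0.069,0.008,-0.008,0,0,0,0.6],[-0.069,0.008,-0.008,0,0,0,0.6],[-0.3,0.008,-0.008,0,0,0,0.6],[-0.6,0.008,-0.008,0,0,0,0.6],[-0.9,0.008,-0.008,0,0,0,0.6],[-0.98,0.008,-0.008,0,0,0,0.6],[-0.98,0.008,-0.008,0,0,0,0.6]]' 30
python3 - <<'E'
from g import *
f=cam('top');P=cloud(f)
p=cur()[1]; w=(np.hypot(P[...,0]-p[0],P[...,1]-p[1])<.06)&(P[...,2]>.2)&masks(f)['white']; q=P[w]; print(len(q),q.mean(0),q[:,2].max(),p)
co=dict(white=(.3717,-.2246),blue=(.5636,-.3638),terra=(.472,-.307))
q0=cur()[0]['qpos']
for name,pp,R in (('down',[.42,.25,.3],rot(H,90)),('down2',[.42,-.1,.3],rot(H,90)),('mid',[*co['white'],.25],rot(75,60,180)),('hor',[*co['white'],.15],rot(75,10,180)),('pl',[*co['white'],.04],rot(75,10,180))):
    q0=ik(np.array(pp),R,q0); print(name,None if q0 is None else q0.round(2))
rows([.42,.25,.3],rot(H,90))
E
```

```text
clock: 10.4
position: [0.5193, 0.3901, 0.2379]
tool_rot: [3.124, 1.484, 2.663]
force: [-0.5, -0.4, -2.4]
grip_width: 0.067
finger_force: 34.0
1061 [0.51529653 0.38715291 0.25921858] 0.26799365410886167 [0.51905674 0.39018541 0.23669235]
down [-0.76  0.25  0.12  1.89 -0.03  1.01  0.49]
down2 [-0.24  0.15  0.38  2.03 -0.07  0.98  1.28]
mid [ 0.31  0.43  0.56  1.99 -0.7   1.22  0.99]
hor [ 0.82  1.04  0.2   1.79 -0.94  1.73  1.42]
pl [ 0.83  1.24  0.18  1.7  -0.95  1.65  1.5 ]
t 10.45 row [-0.304 -0.848 -0.159] [0.001 0.945 0.001] q [-1.504, 0.953, 0.38, 1.861, 1.263, 1.27, -1.142]
```

```bash
python3 -m inch '[[-0.304,-0.2,-0.159,0,0.12,0,0.6],[-0.304,-0.4,-0.159,0,0.24,0,0.6],[-0.304,-0.6,-0.159,0,0.36,0,0.6],[-0.304,-0.8,-0.159,0,0.48,0,0.6],[-0.304,-0.848,-0.159,0,0.6,0,0.6],[-0.304,-0.848,-0.159,0,0.72,0,0.6],[-0.304,-0.848,-0.159,0,0.84,0,0.6],[-0.304,-0.848,-0.159,0,0.945,0,0.6],[-0.304,-0.848,-0.159,0,0.945,0,0.6],[-0.304,-0.848,-0.159,0,0.945,0,0.6]]'
python3 - <<'E'
from g import *
rows([.4,-.1,.28],rot(75,80,180))
E
```

```text
clock: 11.7
position: [0.4217, 0.2484, 0.2995]
tool_rot: [-3.139, -0.001, 2.675]
force: [-0.1, -0.2, -2.1]
grip_width: 0.0665
finger_force: 34.3
t 11.7 row [-0.686 -1.604  0.101] [-0.078  0.093  0.867] q [-0.846, 0.252, 0.235, 1.891, -0.069, 1.009, 0.524]
```

```bash
python3 -m inch '[[-0.34,-0.8,0.05,-0.04,0.05,0.1,0.6],[-0.34,-0.8,0.05,-0.04,0.05,0.2,0.6],[-0.34,-0.8,0.05,-0.04,0.05,0.3,0.6],[-0.34,-0.8,0.05,-0.04,0.05,0.43,0.6],[-0.34,-0.8,0.05,-0.04,0.05,0.43,0.6],[-0.34,-0.8,0.05,-0.04,0.05,0.43,0.6],[-0.34,-0.8,0.05,-0.04,0.05,0.43,0.6]]'
python3 - <<'E'
from g import *
rows([.372,-.225,.25],rot(75,60,180))
E
```

```text
clock: 12.58
position: [0.4098, 0.077, 0.2909]
tool_rot: [3.109, -0.092, 2.01]
force: [0.5, 0.4, -3.0]
grip_width: 0.0664
finger_force: 34.6
t 12.57 row [-1.3   -0.815  0.058] [-0.116  0.256  0.432] q [-0.629, 0.133, 0.418, 2.078, -0.188, 0.939, 0.333]
```

```bash
python3 -m inch '[[-0.98,-0.61,0.05,-0.03,0.06,0.11,0.6],[-0.98,-0.61,0.05,-0.06,0.12,0.2,0.6],[-0.98,-0.61,0.05,-0.09,0.19,0.3,0.6],[-0.98,-0.61,0.05,-0.116,0.256,0.43,0.6],[-0.98,-0.61,0.05,-0.116,0.256,0.43,0.6],[-0.98,-0.61,0.05,-0.116,0.256,0.43,0.6],[-0.98,-0.61,0.05,-0.116,0.256,0.43,0.6]]'
python3 - <<'E'
from g import *
rows([.372,-.225,.16],rot(75,10,180))
E
```

```text
clock: 13.45
position: [0.3817, -0.1498, 0.259]
tool_rot: [3.14, -0.524, 1.314]
force: [0.7, 1.3, -2.1]
grip_width: 0.0669
finger_force: 34.6
t 13.45 row [-0.573  0.048  0.241] [-0.002  0.556  0.002] q [0.061, 0.362, 0.672, 2.088, -0.756, 1.171, 0.922]
```

```bash
python3 -m inch '[[-0.3,0.048,0,0,0.11,0,0.6],[-0.573,0.048,0,0,0.22,0,0.6],[-0.573,0.048,0.1,0,0.33,0,0.6],[-0.573,0.048,0.241,0,0.44,0,0.6],[-0.573,0.048,0.241,0,0.556,0,0.6],[-0.573,0.048,0.241,0,0.556,0,0.6],[-0.573,0.048,0.241,0,0.556,0,0.6]]'
python3 - <<'E'
from g import *
f=cam('top');save(f,'top2');f2=cam('side');save(f2,'side2');P=cloud(f)
o,p,R=cur(); z=R.as_matrix()[:,2]; print(p,z, R.as_matrix()[:,0],np.round(o['qpos'],2).tolist())
w=(np.hypot(P[...,0]-p[0],P[...,1]-p[1])<.07)&(P[...,2]>.1)&masks(f)['white']; q=P[w]; print(len(q),q.mean(0),q[:,2].max(),cv2.minEnclosingCircle((q[q[:,2]>q[:,2].max()-.02][:,:2]*1000).astype(np.float32)))
# coasters by hue
h=cv2.cvtColor(f['img'],cv2.COLOR_RGB2HSV).astype(int)
m=(h[...,0]<16)&(h[...,1]>150)&(h[...,2]>215); m[:,:360]=0
ct=max(cv2.findContours(m.astype(np.uint8),0,2)[0],key=cv2.contourArea);(u,v),r=cv2.minEnclosingCircle(ct);print('terra coaster',u,v,r,ray(f,u,v,.005))
E
```

```text
clock: 14.32
position: [0.3716, -0.2248, 0.159]
tool_rot: [3.139, -1.398, 1.315]
force: [-0.1, 0.2, -2.1]
grip_width: 0.0668
finger_force: 34.8
[ 0.37186159 -0.22505053  0.16018146] [ 0.25270068  0.95162329 -0.17480127] [0.04297057 0.16944832 0.98460185] [0.73, 1.05, 0.34, 1.79, -0.98, 1.82, 1.48]
1053 [ 0.36800314 -0.23167762  0.18461288] 0.6014099238161529 ((333.4648132324219, -220.77780151367188), 11.801656723022461)
terra coaster 380.8377685546875 229.1170196533203 19.264015197753906 [ 0.46444032 -0.31023698  0.005     ]
```

View pics/side2.png

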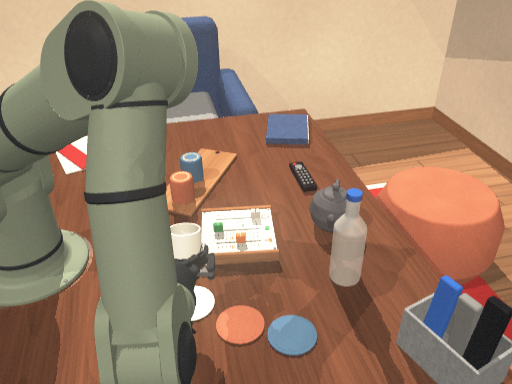

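The side view shows the white cup mouth-up in the gripper at (186,240), above the white coaster. I'll lower it.

```bash
cat >> g.py <<'E'
PH=75; ph=np.array([np.cos(np.radians(PH)),np.sin(np.radians(PH)),0])
def plc(c,z,off=.010): return np.array([*c,z])+ph*off
E
python3 - <<'E'
from g import *
c=(.3717,-.2246); R=rot(PH,10,180)
for z in (.045,.035): rows(plc(c,z),R)
E
```

```text
t 14.43 row [-0.558 -0.002  0.152] [-0.001  0.001  0.001] q [0.729, 1.047, 0.339, 1.792, -0.979, 1.82, 1.476]
t 14.43 row [-0.607 -0.002  0.161] [-0.001  0.001  0.001] q [0.729, 1.047, 0.339, 1.792, -0.979, 1.82, 1.476]
```

```bash
python3 -m inch '[[-0.2,0,0.05,0,0,0,0.6],[-0.4,0,0.11,0,0,0,0.6],[-0.53,0,0.15,0,0,0,0.6],[-0.558,0,0.152,0,0,0,0.6],[-0.58,0,0.156,0,0,0,0.6],[-0.595,0,0.159,0,0,0,0.6],[-0.607,0,0.161,0,0,0,0.6],[-0.607,0,0.161,0,0,0,0.6]]' 20
python3 - <<'E'
from g import *
o,p,R=cur();print(p,o['force'],o['moment']); rows(plc((.3717,-.2246),.035),rot(PH,10,180))
E
```

```text
clock: 15.42
position: [0.3744, -0.2159, 0.0369]
tool_rot: [3.128, -1.4, 1.322]
force: [-3.7, -7.8, 17.5]
grip_width: 0.0667
finger_force: 35.8
[ 0.37437503 -0.2159138   0.03686397] [-3.70656054 -7.82806118 17.54464256] [ 2.16691289 -0.52176009  0.19010044]
t 15.43 row [-0.008 -0.002  0.006] [ 0.001 -0.002  0.001] q [0.745, 1.268, 0.289, 1.714, -1.023, 1.723, 1.574]
```

```bash
python3 -m inch '[[0.008,0,0,0,0,0,0.82],[0.008,0,0,0,0,0,0.88],[0.008,0,0,0,0,0,1],[0.008,0,0,0,0,0,1],[0.008,0,0,0,0,0,1],[0.008,0,-0.2,0,0,0,1],[0.008,0,-0.45,0,0,0,1],[0.1,0,-0.7,0,0,0,1],[0.3,0,-0.8,0,0,0,1]]' 20
python3 - <<'E'
from g import *
f=cam('top');save(f,'top3');P=cloud(f)
d=np.hypot(P[...,0]-.372,P[...,1]+.225)
w=(d<.07)&(P[...,2]>.068)&(P[...,2]<.09)&masks(f)['white'];q=P[w];print(len(q),q.mean(0),q[:,2].min(),q[:,2].max(),cv2.minEnclosingCircle((q[:,:2]*1000).astype(np.float32)))
w=(d<.1)&(P[...,2]<.02)&masks(f)['white'];q=P[w];print('coaster',len(q),cv2.minEnclosingCircle((q[:,:2]*1000).astype(np.float32)))
cv2.imwrite('pics/c3.png',cv2.cvtColor(cv2.resize(f['img'][130:330,300:480],None,fx=3,fy=3),4))
w=(P[...,2]>.07)&(P[...,2]<.095)&(P[...,1]>.12)&(f['z_map']>0)&(P[...,1]<.5)
n,l,s,c=cv2.connectedComponentsWithStats(w.astype(np.uint8))
for i in range(1,n):
    if s[i][4]>60: q=P[l==i];print('cup',s[i][4],c[i].round(1),cv2.minEnclosingCircle((q[:,:2]*1000).astype(np.float32)))
E
```

```text
clock: 16.55
position: [0.3347, -0.3591, 0.1209]
tool_rot: [-3.131, -1.397, 1.297]
force: [-0.3, 0.7, -0.6]
grip_width: 0.0854
finger_force: 0.0
192 [ 0.3722475  -0.22922635  0.07636168] 0.0680634080874172 0.08180949382337312 ((372.4649658203125, -229.0164031982422), 34.15664291381836)
coaster 857 ((371.8071594238281, -232.58917236328125), 59.70326232910156)
cup 597 [145.7 239.4] ((436.18328857421875, 298.8354187011719), 34.41860580444336)
cup 593 [189.2 256.1] ((396.00067138671875, 189.48025512695312), 34.04292678833008)
```

View pics/c3.png

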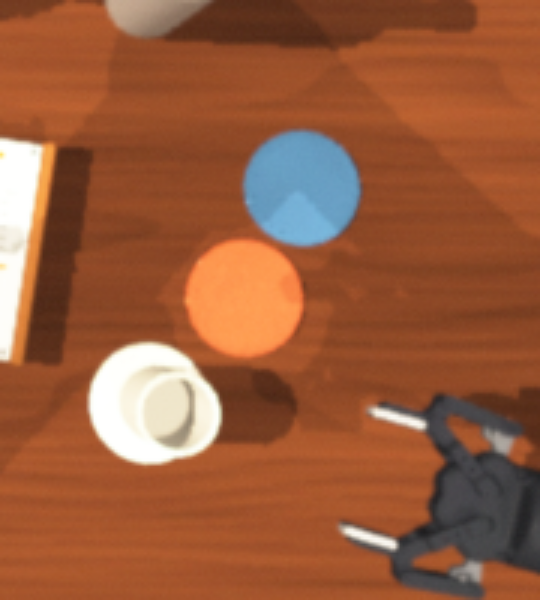

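The crop shows the white cup mouth-up on the white coaster, rim at about (180,412) and coaster centre at about (150,402); measured offset is 4 mm or less. The gripper is clear. I'll go back for the blue cup.

Run:
```python
from g import *
rows([.36,-.22,.3],rot(PH,75,180))
```

```text
t 16.6 row [ 0.982 -0.06   0.55 ] [ 0.002 -0.72   0.   ] q [0.968, 1.17, 0.253, 1.458, -0.849, 1.921, 1.354]
```

```bash
python3 -m inch '[[0.3,0,0,0,-0.11,0,1],[0.6,0,0,0,-0.22,0,1],[0.9,-0.06,0.1,0,-0.33,0,1],[0.98,-0.06,0.3,0,-0.44,0,1],[0.98,-0.06,0.55,0,-0.55,0,1],[0.98,-0.06,0.55,0,-0.66,0,1],[0.98,-0.06,0.55,0,-0.72,0,1],[0.98,-0.06,0.55,0,-0.72,0,1]]'
python3 - <<'E'
from g import *
rows([.38,.08,.3],rot(20,90,180)); rows([.38,.08,.3],rot(H,80))
E
```

```text
clock: 17.6
position: [0.3621, -0.2147, 0.2966]
tool_rot: [3.138, -0.266, 1.316]
force: [-1.4, -0.5, -0.4]
grip_width: 0.0852
finger_force: 0.0
t 17.6 row [ 1.402 -0.287  0.364] [-0.08  -0.157  0.611] q [0.125, 0.215, 0.54, 2.013, -0.405, 1.085, 0.62]
t 17.6 row [ 1.402 -0.287  0.364] [ 0.042 -0.234 -0.874] q [0.125, 0.215, 0.54, 2.013, -0.405, 1.085, 0.62]
```

```bash
python3 -m inch '[[0.98,-0.2,0.25,0.03,-0.05,-0.11,1],[0.98,-0.2,0.25,0.03,-0.1,-0.22,1],[0.98,-0.2,0.25,0.03,-0.16,-0.33,1],[0.98,-0.2,0.25,0.03,-0.16,-0.44,1],[0.98,-0.2,0.25,0.03,-0.16,-0.55,1],[0.98,-0.2,0.25,0.03,-0.16,-0.6,1],[0.98,-0.2,0.25,0.03,-0.16,-0.6,1]]'
python3 - <<'E'
from g import *
rows(cup((.436,.2985),.13,.22),rot(H,50))
E
```

```text
clock: 18.48
position: [0.3743, -0.0121, 0.2986]
tool_rot: [3.077, 0.037, 2.244]
force: [0.4, -0.3, 0.4]
grip_width: 0.0856
finger_force: 0.0
t 18.48 row [1.625 0.912 0.393] [-0.062 -0.405 -0.276] q [-0.368, -0.005, 0.245, 2.187, -0.002, 0.886, 0.552]
```

```bash
python3 -m inch '[[0.98,0.55,0.2,-0.03,-0.1,-0.06,1],[0.98,0.55,0.2,-0.03,-0.2,-0.12,1],[0.98,0.55,0.2,-0.04,-0.3,-0.18,1],[0.98,0.55,0.2,-0.06,-0.4,-0.27,1],[0.98,0.55,0.2,-0.06,-0.4,-0.27,1],[0.98,0.55,0.2,-0.06,-0.4,-0.27,1],[0.98,0.55,0.2,-0.06,-0.4,-0.27,1]]'
python3 - <<'E'
from g import *
rows(cup((.436,.2985),.13,.15),rot(H,5))
E
```

```text
clock: 19.35
position: [0.3404, 0.2106, 0.2577]
tool_rot: [-3.141, 0.691, 2.671]
force: [0.1, -0.9, 0.5]
grip_width: 0.0856
finger_force: 0.0
t 19.35 row [0.669 0.603 0.145] [-0.005 -0.505 -0.002] q [-0.94, 0.194, -0.342, 2.335, 0.918, 1.017, -0.841]
```

```bash
python3 -m inch '[[0.2,0.3,-0.1,0,-0.11,0,1],[0.4,0.6,-0.1,0,-0.22,0,1],[0.5,0.603,0,0,-0.33,0,1],[0.6,0.603,0.1,0,-0.44,0,1],[0.669,0.603,0.145,0,-0.505,0,1],[0.669,0.603,0.145,0,-0.505,0,1],[0.669,0.603,0.145,0,-0.505,0,1],[0.669,0.603,0.145,0,-0.505,0,1]]'
python3 - <<'E'
from g import *
f=cam('top');P=cloud(f)
w=(P[...,2]>.07)&(P[...,2]<.095)&(P[...,1]>.12)&(f['z_map']>0)&(P[...,1]<.5)
n,l,s,c=cv2.connectedComponentsWithStats(w.astype(np.uint8))
for i in range(1,n):
    if s[i][4]>60: q=P[l==i];print('cup',s[i][4],c[i].round(1),cv2.minEnclosingCircle((q[:,:2]*1000).astype(np.float32)))
rows(cup((.436,.2985),.13),rot(H,5));rows(cup((.436,.2985),-.006),rot(H,5))
E
```

```text
clock: 20.35
position: [0.3215, 0.3569, 0.1545]
tool_rot: [3.05, 1.48, 2.577]
force: [-0.1, 0.7, 0.3]
grip_width: 0.0854
finger_force: 0.0
cup 596 [145.7 239.5] ((436.42938232421875, 298.7348937988281), 34.37477493286133)
cup 590 [189.2 256.1] ((396.5367431640625, 189.3925018310547), 33.7777214050293)
t 20.4 row [ 0.488 -0.01   0.038] [-0.006 -0.001 -0.006] q [-1.432, 1.016, -0.216, 2.008, 1.134, 1.701, -1.542]
t 20.4 row [ 0.427 -0.003  0.715] [-0.006 -0.001 -0.006] q [-1.432, 1.016, -0.216, 2.008, 1.134, 1.701, -1.542]
```

```bash
python3 -m inch '[[0.25,-0.01,0.03,0,0,0,1],[0.488,-0.01,0.04,0,0,0,1],[0.475,-0.01,0.2,0,0,0,1],[0.46,-0.01,0.36,0,0,0,1],[0.445,-0.005,0.52,0,0,0,1],[0.435,-0.003,0.65,0,0,0,1],[0.427,-0.003,0.715,0,0,0,1],[0.427,-0.003,0.715,0,0,0,1],[0.427,-0.003,0.715,0,0,0,0.6],[0.427,-0.003,0.715,0,0,0,0.6],[0.427,-0.003,0.715,0,0,0,0.6],[0.427,-0.003,0.715,0,0,0,0.6]]' 30
python3 - <<'E'
from g import *
o,p,R=cur();print(p,R.as_matrix()[:,2],o['qpos'].round(2))
E
```

```text
clock: 21.9
position: [0.4403, 0.2959, 0.0542]
tool_rot: [3.108, 1.485, 2.639]
force: [-3.5, 4.1, 6.1]
grip_width: 0.0678
finger_force: 32.7
[0.4402569  0.29592076 0.05421494] [ 0.88873454 -0.45038453 -0.08546748] [-1.27  1.22 -0.08  2.    1.38  1.54 -1.67]
```

```bash
python3 -m inch '[[-0.3,0,0,0,0,0,0.6],[-0.6,0,0,0,0,0,0.6],[-0.9,0,0,0,0,0,0.6],[-1,0,0,0,0,0,0.6],[-1,0,0,0,0,0,0.6]]'
python3 - <<'E'
from g import *
rows([.42,.2,.3],rot(H,90))
E
```

```text
clock: 22.52
position: [0.4556, 0.2874, 0.2542]
tool_rot: [3.083, 1.484, 2.613]
force: [-1.4, -0.0, -1.1]
grip_width: 0.0681
finger_force: 33.7
t 22.52 row [-0.234 -0.469  0.019] [-0.001  0.945 -0.006] q [-1.254, 0.787, -0.061, 2.15, 1.371, 1.567, -1.383]
```

```bash
python3 -m inch '[[-0.234,-0.2,0,0,0.12,0,0.6],[-0.234,-0.47,0,0,0.24,0,0.6],[-0.234,-0.47,0,0,0.36,0,0.6],[-0.234,-0.47,0,0,0.48,0,0.6],[-0.234,-0.47,0,0,0.6,0,0.6],[-0.234,-0.47,0,0,0.72,0,0.6],[-0.234,-0.47,0,0,0.84,0,0.6],[-0.234,-0.47,0,0,0.945,0,0.6],[-0.234,-0.47,0,0,0.945,0,0.6]]'
python3 - <<'E'
from g import *
rows([.48,-.2,.28],rot(PH,60,180))
q=cur()[0]['qpos']
for pp,R in (([.48,-.2,.28],rot(PH,60,180)),([.55,-.36,.2],rot(PH,10,180)),([.5636,-.354,.036],rot(PH,10,180))):
    q=ik(np.array(pp),R,q); print(q)
E
```

```text
clock: 23.65
position: [0.4164, 0.2024, 0.2991]
tool_rot: [3.138, -0.006, 2.672]
force: [-1.1, 0.2, -2.7]
grip_width: 0.0682
finger_force: 34.3
t 23.65 row [-1.194 -1.651  0.082] [-0.228  0.275  0.846] q [-0.507, 0.205, -0.08, 1.941, 0.011, 0.997, 0.51]
[ 0.40562907  0.44143845  0.22175785  1.79002093 -0.63066369  1.2011054
  0.67273106]
[ 0.90453435  1.16443795 -0.0650822   1.11883072 -0.97228459  1.86177699
  0.83885199]
[ 0.88295261  1.41907437 -0.06151536  0.97922004 -0.95088149  1.79184855
  0.93441724]
```

```bash
python3 -m inch '[[-0.6,-0.83,0.04,-0.03,0.03,0.1,0.6],[-0.6,-0.83,0.04,-0.05,0.06,0.2,0.6],[-0.6,-0.83,0.04,-0.08,0.1,0.3,0.6],[-0.6,-0.83,0.04,-0.11,0.14,0.42,0.6],[-0.6,-0.83,0.04,-0.11,0.14,0.42,0.6],[-0.6,-0.83,0.04,-0.11,0.14,0.42,0.6],[-0.6,-0.83,0.04,-0.11,0.14,0.42,0.6]]'
python3 - <<'E'
from g import *
rows([.5,-.2,.28],rot(PH,60,180))
E
```

```text
clock: 24.52
position: [0.4483, 0.0002, 0.291]
tool_rot: [3.048, -0.26, 2.023]
force: [-0.3, 0.2, -2.1]
grip_width: 0.0678
finger_force: 34.5
t 24.52 row [-0.993 -0.185 -0.226] [-0.117  0.14   0.428] q [-0.074, 0.228, 0.153, 1.974, -0.361, 1.022, 0.718]
```

```bash
python3 -m inch '[[-0.99,-0.185,-0.226,-0.03,0.04,0.11,0.6],[-0.99,-0.185,-0.226,-0.06,0.08,0.22,0.6],[-0.99,-0.185,-0.226,-0.09,0.12,0.33,0.6],[-0.99,-0.185,-0.226,-0.117,0.14,0.43,0.6],[-0.99,-0.185,-0.226,-0.117,0.14,0.43,0.6],[-0.99,-0.185,-0.226,-0.117,0.14,0.43,0.6]]'
python3 - <<'E'
from g import *
rows(plc((.5636,-.3638),.16),rot(PH,10,180))
E
```

```text
clock: 25.28
position: [0.4994, -0.1993, 0.2805]
tool_rot: [-3.141, -0.524, 1.306]
force: [1.2, 0.7, -2.8]
grip_width: 0.068
finger_force: 34.7
t 25.27 row [-0.873  0.525  0.191] [ 0.001  0.556 -0.001] q [0.306, 0.476, 0.34, 1.755, -0.684, 1.236, 0.694]
```

```bash
python3 -m inch '[[-0.3,0.2,0,0,0.11,0,0.6],[-0.6,0.4,0,0,0.22,0,0.6],[-0.873,0.525,0.05,0,0.33,0,0.6],[-0.873,0.525,0.19,0,0.44,0,0.6],[-0.873,0.525,0.19,0,0.556,0,0.6],[-0.873,0.525,0.19,0,0.556,0,0.6],[-0.873,0.525,0.19,0,0.556,0,0.6],[-0.873,0.525,0.19,0,0.556,0,0.6]]'
python3 - <<'E'
from g import *
f=cam('top');P=cloud(f);m=masks(f)['blue']&(P[...,2]<.012)&(P[...,2]>-.01)&(abs(P[...,0]-.56)<.08)&(abs(P[...,1]+.36)<.08)
q=P[m];print('blue coaster pts',len(q),q.min(0),q.max(0))
R=rot(PH,10,180)
for z in (.047,.037): rows(plc((.5636,-.3638),z),R)
E
```

```text
clock: 26.28
position: [0.5663, -0.3556, 0.1629]
tool_rot: [3.124, -1.392, 1.322]
force: [0.7, -0.8, -1.8]
grip_width: 0.068
finger_force: 35.0
blue coaster pts 944 [ 0.51597609 -0.4048842  -0.00140403] [ 0.61381215 -0.31456189  0.0103343 ]
t 26.32 row [-0.568 -0.003  0.11 ] [0.004 0.002 0.001] q [0.825, 1.227, 0.07, 1.086, -1.07, 1.892, 0.9]
t 26.32 row [-0.617 -0.004  0.119] [0.004 0.002 0.001] q [0.825, 1.227, 0.07, 1.086, -1.07, 1.892, 0.9]
```

```bash
python3 -m inch '[[-0.2,0,0.04,0,0,0,0.6],[-0.4,0,0.08,0,0,0,0.6],[-0.53,0,0.1,0,0,0,0.6],[-0.568,-0.003,0.11,0,0,0,0.6],[-0.59,-0.003,0.115,0,0,0,0.6],[-0.612,-0.004,0.119,0,0,0,0.6],[-0.612,-0.004,0.119,0,0,0,0.6],[-0.612,-0.004,0.119,0,0,0,0.6]]' 20
python3 - <<'E'
from g import *
o,p,R=cur();print(p,o['force']); rows(plc((.5636,-.3638),.037),rot(PH,10,180))
E
```

```text
clock: 27.32
position: [0.5653, -0.3548, 0.0392]
tool_rot: [3.123, -1.398, 1.321]
force: [-4.9, -5.4, 16.0]
grip_width: 0.0681
finger_force: 35.6
[ 0.56533191 -0.35475628  0.03921472] [-4.86030657 -5.35143858 16.01051561]
t 27.32 row [-0.01   0.003  0.006] [ 0.004 -0.001  0.001] q [0.83, 1.418, 0.065, 0.984, -1.057, 1.845, 0.977]
```

```bash
python3 -m inch '[[0.008,0,0,0,0,0,0.82],[0.008,0,0,0,0,0,0.88],[0.008,0,0,0,0,0,1],[0.008,0,0,0,0,0,1],[0.008,0,0,0,0,0,1],[0.008,0,-0.2,0,0,0,1],[0.008,0,-0.45,0,0,0,1],[0.1,0,-0.7,0,0,0,1],[0.3,0,-0.8,0,0,0,1],[0.5,0,-0.8,0,0,0,1]]' 20
python3 - <<'E'
from g import *
f=cam('top');P=cloud(f)
d=np.hypot(P[...,0]-.5636,P[...,1]+.3638)
w=(d<.07)&(P[...,2]>.068)&(P[...,2]<.09)&masks(f)['blue'];q=P[w];print(len(q),q.mean(0),q[:,2].min(),q[:,2].max(),cv2.minEnclosingCircle((q[:,:2]*1000).astype(np.float32)))
w=(d<.08)&(P[...,2]<.02)&masks(f)['blue'];q=P[w];print('coaster',len(q),cv2.minEnclosingCircle((q[:,:2]*1000).astype(np.float32)))
w=(P[...,2]>.07)&(P[...,2]<.095)&(P[...,1]>.12)&(f['z_map']>0)&(P[...,1]<.5)
n,l,s,c=cv2.connectedComponentsWithStats(w.astype(np.uint8))
for i in range(1,n):
    if s[i][4]>60: q=P[l==i];print('cup',s[i][4],c[i].round(1),cv2.minEnclosingCircle((q[:,:2]*1000).astype(np.float32)))
rows([.46,-.24,.3],rot(PH,75,180))
E
```

```text
clock: 28.58
position: [0.5298, -0.4748, 0.1299]
tool_rot: [-3.115, -1.4, 1.276]
force: [0.7, -0.5, 0.0]
grip_width: 0.0851
finger_force: 0.0
191 [ 0.56136948 -0.3656042   0.07588934] 0.06804413139777665 0.081875196079872 ((562.1729125976562, -366.18267822265625), 33.598289489746094)
coaster 679 ((563.268310546875, -363.7660217285156), 50.72819900512695)
cup 592 [189.2 256.1] ((395.98089599609375, 189.72828674316406), 34.19834518432617)
t 28.62 row [ 0.979 -0.659  0.907] [ 0.01  -0.72  -0.004] q [1.173, 1.472, -0.71, 0.624, -0.443, 1.933, 0.485]
```

```bash
python3 -m inch '[[0.2,0,0,0,-0.11,0,1],[0.5,0,0,0,-0.22,0,1],[0.8,-0.2,0.1,0,-0.33,0,1],[0.98,-0.4,0.3,0,-0.44,0,1],[0.98,-0.66,0.6,0,-0.55,0,1],[0.98,-0.66,0.9,0,-0.66,0,1],[0.98,-0.66,0.9,0,-0.72,0,1],[0.98,-0.66,0.9,0,-0.72,0,1],[0.98,-0.66,0.9,0,-0.72,0,1]]'
python3 - <<'E'
from g import *
rows([.4,.06,.3],rot(H,80))
E
```

```text
clock: 29.75
position: [0.4591, -0.2376, 0.2946]
tool_rot: [-3.141, -0.265, 1.302]
force: [0.6, 0.3, 0.5]
grip_width: 0.0852
finger_force: 0.0
t 29.75 row [ 1.316 -0.68   0.33 ] [ 0.04  -0.234 -0.882] q [0.959, 0.397, -0.589, 1.761, -0.053, 1.082, 0.16]
```

```bash
python3 -m inch '[[0.95,-0.5,0.24,0.03,-0.05,-0.11,1],[0.95,-0.5,0.24,0.03,-0.1,-0.22,1],[0.95,-0.5,0.24,0.03,-0.16,-0.33,1],[0.95,-0.5,0.24,0.03,-0.16,-0.44,1],[0.95,-0.5,0.24,0.03,-0.16,-0.55,1],[0.95,-0.5,0.24,0.03,-0.16,-0.6,1],[0.95,-0.5,0.24,0.03,-0.16,-0.6,1]]'
python3 - <<'E'
from g import *
rows(cup((.396,.1893),.13,.24),rot(H,50))
q=cur()[0]['qpos']
for s,z,d in ((.13,.24,50),(.13,.15,5),(.13,.0565,5),(-.006,.0565,5)):
    q=ik(cup((.396,.1893),s,z),rot(H,d),q);print(q)
E
```

```text
clock: 30.62
position: [0.415, -0.023, 0.2977]
tool_rot: [3.077, 0.036, 2.236]
force: [-0.2, -0.9, -1.0]
grip_width: 0.0854
finger_force: 0.0
t 30.62 row [1.49  0.286 0.253] [-0.064 -0.405 -0.281] q [0.697, 0.144, -0.849, 2.065, 0.136, 0.911, 0.444]
[-0.60353897  0.37239654 -1.00784222  2.31153025  0.94898813  1.2891969
 -1.13214174]
[-1.27519702  1.09276901 -0.53082184  2.26534409  1.07244189  1.83541012
 -1.91360583]
[-1.29513558  1.30258159 -0.46865512  2.16602614  1.15057099  1.80002951
 -2.00350026]
[-1.09317585  1.29157987 -0.29792622  2.25055001  1.43020939  1.72745094
 -1.98315738]
```

```bash
python3 -m inch '[[0.5,0.2,0.1,-0.03,-0.1,-0.06,1],[0.8,0.286,0.15,-0.03,-0.2,-0.12,1],[0.98,0.286,0.2,-0.04,-0.3,-0.18,1],[0.98,0.286,0.2,-0.06,-0.4,-0.28,1],[0.98,0.286,0.2,-0.06,-0.4,-0.28,1],[0.98,0.286,0.2,-0.06,-0.4,-0.28,1],[0.98,0.286,0.2,-0.06,-0.4,-0.28,1]]'
python3 - <<'E'
from g import *
rows(cup((.396,.1893),.13,.15),rot(H,5))
E
```

```text
clock: 31.5
position: [0.34, 0.1696, 0.2531]
tool_rot: [-3.135, 0.689, 2.687]
force: [0.3, -0.1, -0.0]
grip_width: 0.0854
finger_force: 0.0
t 31.5 row [0.668 0.217 0.116] [ 0.001 -0.506  0.004] q [-0.19, 0.269, -1.133, 2.391, 1.045, 1.152, -0.929]
```

```bash
python3 -m inch '[[0.1,0.217,-0.1,0,-0.11,0,1],[0.2,0.217,-0.1,0,-0.22,0,1],[0.35,0.217,-0.1,0,-0.33,0,1],[0.5,0.217,0,0,-0.44,0,1],[0.668,0.217,0.116,0,-0.505,0,1],[0.668,0.217,0.116,0,-0.505,0,1],[0.668,0.217,0.116,0,-0.505,0,1],[0.668,0.217,0.116,0,-0.505,0,1]]'
python3 - <<'E'
from g import *
f=cam('top');P=cloud(f)
w=(P[...,2]>.07)&(P[...,2]<.095)&(P[...,1]>.12)&(f['z_map']>0)&(P[...,1]<.5)
n,l,s,c=cv2.connectedComponentsWithStats(w.astype(np.uint8))
for i in range(1,n):
    if s[i][4]>60: q=P[l==i];print('cup',s[i][4],c[i].round(1),cv2.minEnclosingCircle((q[:,:2]*1000).astype(np.float32)))
rows(cup((.396,.1893),.13),rot(H,5));rows(cup((.396,.1893),-.006),rot(H,5))
E
```

```text
clock: 32.5
position: [0.2813, 0.2449, 0.15]
tool_rot: [-3.06, 1.484, 2.756]
force: [0.6, 0.1, 0.4]
grip_width: 0.0854
finger_force: 0.0
cup 590 [189.3 256. ] ((396.1234130859375, 189.65155029296875), 34.01606750488281)
t 32.55 row [0.47  0.009 0.028] [-0.003 -0.001  0.003] q [-1.208, 1.112, -0.604, 2.265, 1.081, 1.904, -1.93]
t 32.55 row [0.41  0.012 0.705] [-0.003 -0.001  0.003] q [-1.208, 1.112, -0.604, 2.265, 1.081, 1.904, -1.93]
```

```bash
python3 -m inch '[[0.25,0.009,0.03,0,0,0,1],[0.47,0.009,0.028,0,0,0,1],[0.455,0.009,0.2,0,0,0,1],[0.44,0.01,0.36,0,0,0,1],[0.428,0.012,0.52,0,0,0,1],[0.416,0.012,0.65,0,0,0,1],[0.41,0.012,0.705,0,0,0,1],[0.41,0.012,0.705,0,0,0,1],[0.41,0.012,0.705,0,0,0,0.6],[0.41,0.012,0.705,0,0,0,0.6],[0.41,0.012,0.705,0,0,0,0.6],[0.41,0.012,0.705,0,0,0,0.6]]' 30
python3 - <<'E'
from g import *
o,p,R=cur();print(p,R.as_matrix()[:,2],o['qpos'].round(2))
E
```

```text
clock: 34.05
position: [0.4012, 0.1883, 0.0571]
tool_rot: [-3.092, 1.483, 2.728]
force: [-2.9, 2.2, 3.6]
grip_width: 0.0672
finger_force: 33.3
[0.40117538 0.18827076 0.05708274] [ 0.89151788 -0.44452465 -0.08714182] [-1.03  1.3  -0.37  2.25  1.44  1.81 -1.97]
```

```bash
python3 -m inch '[[-0.3,0,0,0,0,0,0.6],[-0.6,0,0,0,0,0,0.6],[-0.9,0,0,0,0,0,0.6],[-1,0,0,0,0,0,0.6],[-1,0,0,0,0,0,0.6]]'
python3 - <<'E'
from g import *
rows([.45,.12,.3],rot(H,90))
q=cur()[0]['qpos']
for pp,R in (([.45,.12,.3],rot(H,90)),([.46,-.2,.28],rot(PH,60,180)),([.467,-.302,.16],rot(PH,10,180)),([.467,-.302,.036],rot(PH,10,180))):
    q=ik(np.array(pp),R,q); print(q)
E
```

```text
clock: 34.67
position: [0.4175, 0.181, 0.2573]
tool_rot: [-3.127, 1.483, 2.693]
force: [0.3, -0.1, -1.9]
grip_width: 0.0674
finger_force: 33.6
t 34.67 row [-0.237 -0.2    0.262] [-0.001  0.944  0.   ] q [-0.957, 0.783, -0.459, 2.414, 1.38, 1.795, -1.63]
[ 0.64895304  0.55492092 -1.44        1.89193087  0.58728953  1.2308352
  0.12152442]
[ 1.40712437  0.71464911 -1.25858868  1.7772223   0.16850219  1.09877168
 -0.09431643]
[ 1.52087518  1.46953332 -1.24367703  1.40009051 -0.02343395  1.42509456
  0.28359332]
[ 1.48359123  1.62534965 -1.1595863   1.30629399  0.07138745  1.42503919
  0.39425848]
```

```bash
python3 -m inch '[[-0.237,-0.1,0.2,0,0.12,0,0.6],[-0.237,-0.2,0.3,0,0.24,0,0.6],[-0.237,-0.2,0.3,0,0.36,0,0.6],[-0.237,-0.2,0.3,0,0.48,0,0.6],[-0.237,-0.2,0.3,0,0.6,0,0.6],[-0.237,-0.2,0.3,0,0.72,0,0.6],[-0.237,-0.2,0.3,0,0.84,0,0.6],[-0.237,-0.2,0.3,0,0.944,0,0.6],[-0.237,-0.2,0.3,0,0.944,0,0.6]]'
python3 - <<'E'
from g import *
rows([.46,-.2,.28],rot(PH,60,180))
E
```

```text
clock: 35.8
position: [0.4567, 0.1173, 0.2981]
tool_rot: [-3.126, 0.225, 2.676]
force: [-0.1, 0.2, -3.7]
grip_width: 0.0672
finger_force: 34.2
t 35.8 row [-0.689 -1.406  0.273] [-0.14   0.406  0.875] q [0.348, 0.258, -0.997, 2.004, 0.521, 0.968, 0.184]
```

```bash
python3 -m inch '[[-0.35,-0.7,0.13,-0.02,0.05,0.1,0.6],[-0.35,-0.7,0.13,-0.04,0.1,0.2,0.6],[-0.35,-0.7,0.13,-0.05,0.15,0.3,0.6],[-0.35,-0.7,0.13,-0.07,0.2,0.43,0.6],[-0.35,-0.7,0.13,-0.07,0.2,0.43,0.6],[-0.35,-0.7,0.13,-0.07,0.2,0.43,0.6],[-0.35,-0.7,0.13,-0.07,0.2,0.43,0.6]]'
python3 - <<'E'
from g import *
rows([.46,-.2,.28],rot(PH,60,180))
E
```

```text
clock: 36.67
position: [0.4593, -0.0408, 0.2917]
tool_rot: [3.01, -0.131, 2.027]
force: [-0.0, -0.2, -1.8]
grip_width: 0.0672
finger_force: 34.4
t 36.67 row [-0.718 -0.34  -0.081] [-0.069  0.209  0.449] q [0.823, 0.292, -0.893, 1.957, 0.067, 0.931, 0.368]
```

```bash
python3 -m inch '[[-0.72,-0.34,-0.081,-0.02,0.05,0.11,0.6],[-0.72,-0.34,-0.081,-0.04,0.1,0.22,0.6],[-0.72,-0.34,-0.081,-0.05,0.15,0.33,0.6],[-0.72,-0.34,-0.081,-0.069,0.209,0.45,0.6],[-0.72,-0.34,-0.081,-0.069,0.209,0.45,0.6],[-0.72,-0.34,-0.081,-0.069,0.209,0.45,0.6]]'
python3 - <<'E'
from g import *
f=cam('top');P=cloud(f);h=cv2.cvtColor(f['img'],cv2.COLOR_RGB2HSV).astype(int);save(f,'top4')
m=(h[...,0]<16)&(h[...,1]>150)&(h[...,2]>215)&(abs(P[...,0]-.465)<.08)&(abs(P[...,1]+.31)<.08)&(P[...,2]<.015);q=P[m];print(len(q),q.min(0),q.max(0))
rows(plc((.4645,-.311),.17),rot(PH,10,180))
E
```

```text
clock: 37.42
position: [0.4598, -0.2004, 0.2801]
tool_rot: [3.14, -0.522, 1.309]
force: [0.3, -0.1, -1.7]
grip_width: 0.0672
finger_force: 34.6
60 [ 0.48363953 -0.33294356 -0.0023169 ] [ 0.51577549 -0.24317256  0.00747609]
t 37.48 row [-0.69   0.165  0.239] [0.001 0.556 0.001] q [1.116, 0.49, -0.726, 1.793, -0.223, 1.074, 0.292]
```

```bash
sed -i 's/^PH=75/PH=55/' g.py
python3 - <<'E'
from g import *
rows(plc((.4645,-.311),.17),rot(PH,10,180)); q=cur()[0]['qpos']
for z in (.17,.036): q=ik(plc((.4645,-.311),z),rot(PH,10,180),q); print(q)
f=cv2.imread('pics/top4.png')[130:330,300:480]; cv2.imwrite('pics/c4.png',cv2.resize(f,None,fx=3,fy=3))
E
```

```text
t 37.48 row [-0.693  0.182  0.238] [-0.187  0.55   0.133] q [1.116, 0.49, -0.726, 1.793, -0.223, 1.074, 0.292]
[ 1.52959544  1.19030233 -0.86519506  1.66992954 -0.57466294  1.10687383
  0.68646663]
[ 1.48710358  1.40214527 -0.78228335  1.57362665 -0.49328419  1.07258617
  0.79364096]
```

View pics/c4.png

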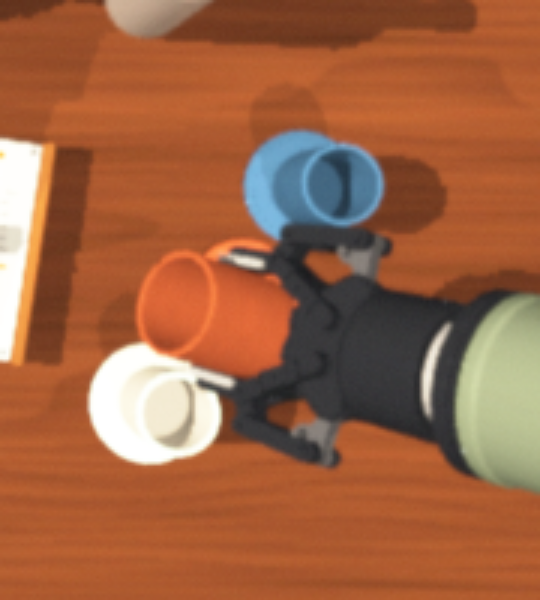

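The crop shows the terracotta cup held above its coaster, with the white cup (180,412) and blue cup (343,185) standing mouth-up on theirs. I'll tilt at height along the 55° heading.

```bash
python3 -m inch '[[-0.2,0.05,0,-0.04,0.11,0.03,0.6],[-0.4,0.1,0,-0.08,0.22,0.05,0.6],[-0.55,0.15,0.1,-0.11,0.33,0.08,0.6],[-0.693,0.182,0.18,-0.15,0.44,0.11,0.6],[-0.693,0.182,0.238,-0.187,0.55,0.133,0.6],[-0.693,0.182,0.238,-0.187,0.55,0.133,0.6],[-0.693,0.182,0.238,-0.187,0.55,0.133,0.6],[-0.693,0.182,0.238,-0.187,0.55,0.133,0.6]]'
python3 - <<'E'
from g import *
R=rot(PH,10,180)
for z in (.046,.036): rows(plc((.4645,-.311),z),R)
E
```

```text
clock: 38.48
position: [0.4703, -0.3037, 0.1717]
tool_rot: [3.13, -1.391, 0.969]
force: [0.3, -0.2, -1.6]
grip_width: 0.0671
finger_force: 34.7
t 38.48 row [-0.618 -0.004  0.116] [0.002 0.003 0.001] q [1.511, 1.163, -0.825, 1.673, -0.615, 1.123, 0.719]
t 38.48 row [-0.667 -0.004  0.124] [0.002 0.003 0.001] q [1.511, 1.163, -0.825, 1.673, -0.615, 1.123, 0.719]
```

```bash
python3 -m inch '[[-0.2,0,0.04,0,0,0,0.6],[-0.4,0,0.08,0,0,0,0.6],[-0.57,-0.002,0.11,0,0,0,0.6],[-0.618,-0.004,0.116,0,0,0,0.6],[-0.64,-0.004,0.12,0,0,0,0.6],[-0.664,-0.004,0.124,0,0,0,0.6],[-0.664,-0.004,0.124,0,0,0,0.6],[-0.664,-0.004,0.124,0,0,0,0.6]]' 20
python3 - <<'E'
from g import *
o,p,R=cur();print(p,o['force']); rows(plc((.4645,-.311),.036),rot(PH,10,180))
E
```

```text
clock: 39.48
position: [0.4696, -0.3027, 0.0369]
tool_rot: [-3.138, -1.398, 0.951]
force: [-5.0, -4.5, 12.2]
grip_width: 0.0672
finger_force: 35.3
[ 0.4695578  -0.30269412  0.03686071] [-4.95974627 -4.50815639 12.19172693]
t 39.48 row [-0.004  0.003  0.002] [ 0.003 -0.001 -0.001] q [1.472, 1.382, -0.747, 1.581, -0.54, 1.084, 0.829]
```

```bash
python3 -m inch '[[0.008,0,0,0,0,0,0.82],[0.008,0,0,0,0,0,0.88],[0.008,0,0,0,0,0,0.95],[0.008,0,0,0,0,0,0.95],[0.008,0,0,0,0,0,0.95],[0.008,0,-0.2,0,0,0,0.95],[0.008,0,-0.45,0,0,0,0.95],[0.1,0,-0.7,0,0,0,0.95],[0.3,0,-0.8,0,0,0,0.95],[0.5,0,-0.8,0,0,0,0.95]]' 20
python3 - <<'E'
from g import *
f=cam('top');P=cloud(f);h=cv2.cvtColor(f['img'],cv2.COLOR_RGB2HSV).astype(int);M=masks(f);M['terra']=(h[...,0]<16)&(h[...,1]>130)
for k,c in dict(white=(.3717,-.2246),blue=(.5636,-.3638),terra=(.4645,-.311)).items():
    d=np.hypot(P[...,0]-c[0],P[...,1]-c[1]); w=(d<.06)&(P[...,2]>.068)&(P[...,2]<.09)&M[k];q=P[w]
    print(k,len(q),q[:,2].max(),cv2.minEnclosingCircle((q[:,:2]*1000).astype(np.float32)))
    m=M[k]&(h[...,2]>(215 if k=='terra' else 0))&(d<.075)&(P[...,2]<.012)&(P[...,2]>.001);q=P[m];print('  coaster',cv2.minEnclosingCircle((q[:,:2]*1000).astype(np.float32)))
save(f,'top5');cv2.imwrite('pics/c5.png',cv2.cvtColor(cv2.resize(f['img'][130:330,300:480],None,fx=3,fy=3),4))
caps();rows([.45,-.25,.3],rot(PH,75,180))
E
```

```text
clock: 40.72
position: [0.3876, -0.4179, 0.1615]
tool_rot: [-3.125, -1.396, 0.936]
force: [0.8, -0.6, -0.6]
grip_width: 0.0812
finger_force: 0.0
white 196 0.08330732278223939 ((372.22662353515625, -229.38775634765625), 34.4470329284668)
  coaster ((371.7035827636719, -224.39820861816406), 51.86042404174805)
blue 187 0.08179309454036372 ((562.2495727539062, -366.6889953613281), 33.629886627197266)
  coaster ((563.88720703125, -363.67474365234375), 50.01858139038086)
terra 200 0.08165150025272455 ((463.5600280761719, -313.1358337402344), 34.37908172607422)
  coaster ((465.5935363769531, -310.9156494140625), 52.1872444152832)
white 58 slide 0.0995 0.0996 y 0.0505 [0.5738 0.0179 0.0537]
green 43 slide 0.0014 0.0013 y 0.0009 [ 0.469  -0.0161  0.0537]
orange 8 slide 0.0641 0.0642 y -0.049 [ 0.5234 -0.0753  0.0529]
t 40.83 row [ 0.818 -0.233  0.725] [ 0.003 -0.722 -0.002] q [1.595, 1.195, -0.728, 1.456, -0.533, 1.403, 0.692]
```

View pics/c5.png

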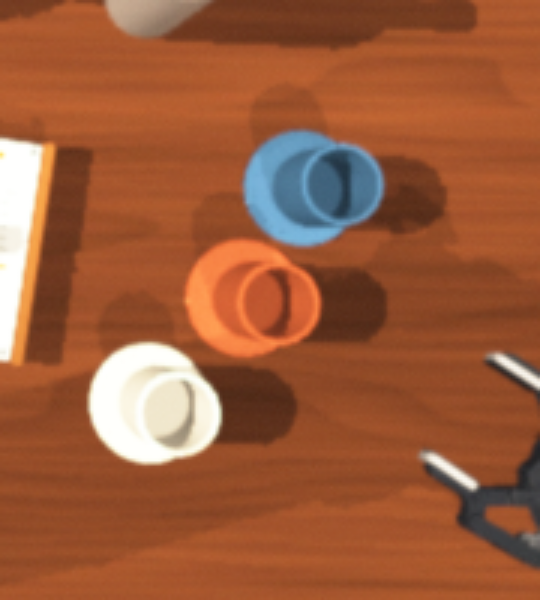

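All three cups stand mouth-up on their coasters, with measured offsets of 5 mm or less, and the ceiling fader is still at 0.0995. Now the faders.

```bash
python3 -m inch '[[0.2,0,0,0,-0.11,0,0.5],[0.5,0,0,0,-0.22,0,0.5],[0.8,-0.1,0.1,0,-0.33,0,0.5],[0.82,-0.2,0.3,0,-0.44,0,0.5],[0.82,-0.233,0.6,0,-0.55,0,0.5],[0.82,-0.233,0.72,0,-0.66,0,0.5],[0.82,-0.233,0.72,0,-0.72,0,0.5],[0.82,-0.233,0.72,0,-0.72,0,0.5]]'
python3 - <<'E'
from g import *
rows([.469,-.016,.2],rot(-8.9))
E
```

```text
clock: 41.82
position: [0.4502, -0.249, 0.2978]
tool_rot: [-3.14, -0.265, 0.959]
force: [-0.1, -0.2, 0.4]
grip_width: 0.0425
finger_force: 0.0
t 41.83 row [ 0.844 -0.591  0.737] [ 0.17  -0.107 -1.282] q [1.012, 0.347, -0.593, 1.823, -0.085, 0.988, -0.115]
```

Run:
```python
from g import *
rows([.469,-.016,.2],rot(171.1))
```

```text
t 41.83 row [ 0.844 -0.591  0.737] [-0.095 -0.15   0.705] q [1.012, 0.347, -0.593, 1.823, -0.085, 0.988, -0.115]
```

```bash
python3 -m inch '[[0.4,-0.3,0.2,-0.02,-0.03,0.11,0.5],[0.84,-0.59,0.4,-0.03,-0.06,0.22,0.5],[0.84,-0.59,0.6,-0.05,-0.1,0.33,0.5],[0.84,-0.59,0.73,-0.07,-0.13,0.44,0.5],[0.84,-0.59,0.737,-0.09,-0.14,0.55,0.5],[0.84,-0.59,0.737,-0.095,-0.15,0.705,0.4],[0.84,-0.59,0.737,-0.095,-0.15,0.705,0.4],[0.84,-0.59,0.737,-0.095,-0.15,0.705,0.4],[0.84,-0.59,0.737,-0.095,-0.15,0.705,0.4]]'
python3 - <<'E'
from g import *
print(cur()[2].as_matrix().round(3).tolist());rows([.469,-.016,.058],rot(171.1))
E
```

```text
clock: 42.95
position: [0.4683, -0.0194, 0.1985]
tool_rot: [-3.139, 0.003, -0.161]
force: [0.3, 0.6, -0.5]
grip_width: 0.0343
finger_force: 0.0
[[0.987, -0.16, -0.002], [-0.16, -0.987, 0.003], [-0.003, -0.002, -1.0]]
t 42.95 row [ 0.002 -0.016  0.702] [-0.001  0.002 -0.003] q [0.194, 0.363, -0.346, 2.035, 0.169, 0.773, -1.984]
```

```bash
python3 -m inch '[[0.002,-0.016,0.3,0,0,0,0.4],[0.002,-0.016,0.55,0,0,0,0.4],[0.002,-0.016,0.7,0,0,0,0.4],[0.002,-0.016,0.7,0,0,0,0.4],[0.002,-0.016,0.7,0,0,0,0.1],[0.002,-0.016,0.7,0,0,0,0.1],[0.002,-0.016,0.7,0,0,0,0.1],[0.002,-0.016,0.7,0,0,0,0.1],[0.1,-0.016,0.7,0,0,0,0.1],[0.2,-0.016,0.7,0,0,0,0.1],[0.3,-0.016,0.7,0,0,0,0.1],[0.322,-0.016,0.7,0,0,0,0.1],[0.322,-0.016,0.7,0,0,0,0.1],[0.322,-0.016,0.7,0,0,0,0.4],[0.322,-0.016,0.7,0,0,0,0.4],[0.322,-0.016,0.2,0,0,0,0.4],[0.322,-0.016,0.1,0,0,0,0.4]]' 25
python3 - <<'E'
from g import *
p=cur()[1];print((p[:2]-CO)@CX+.05)
caps();rows([.5726,.0185,.15],rot(171.1)); save(cam('wrist'),'w6')
E
```

```text
clock: 45.08
position: [0.5324, -0.0254, 0.1812]
tool_rot: [-3.14, 0.001, -0.159]
force: [0.9, -0.8, 0.1]
grip_width: 0.0346
finger_force: 0.0
0.06537739398234353
t 45.12 row [ 0.149 -0.245  0.193] [-0.002 -0.005 -0.003] q [0.195, 0.471, -0.344, 1.888, 0.212, 0.81, -1.991]
```

View pics/w6.png

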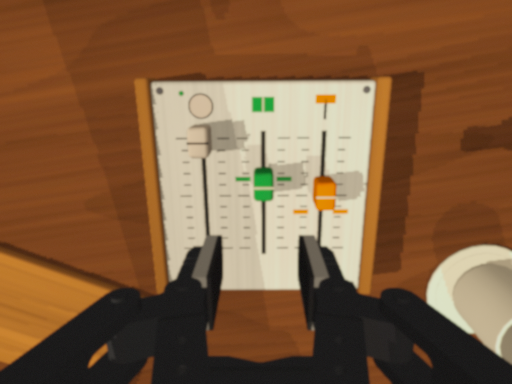

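The wrist view now shows the cap lines at white (200,143), green (263,188) and orange (324,194). The green bars are at y≈179 and the orange bars at y≈211. The caps stand higher than the plate, so I'll convert with rays.

```bash
cat > wf.py <<'E'
from g import *
def rel(f,u,v,z): d=ray(f,u,v,z)[:2]-CO; return (d@CX+.05).round(4),(d@CY).round(4)
E
python3 - <<'E'
from wf import *
f=cam('wrist')
for n,u,v,z in (('white line',200,143,.0545),('green line',263,188,.0545),('green bars',263.5,179.3,.03),('orange line',324,194,.0545),('orange bars',321,211.5,.03),('track top',263,131,.03),('track bot',264,254,.03)): print(n,rel(f,u,v,z))
im=f['img'];
for (u,a,b) in ((263,165,205),(243,170,190),(284,170,190),(324,175,222),(301,203,220),(341,203,220)):
    print(u,a,im[a:b,u].sum(1).tolist())
E
```

```text
white line (np.float64(0.0999), np.float64(0.0479))
green line (np.float64(0.0644), np.float64(0.0007))
green bars (np.float64(0.0645), np.float64(0.0002))
orange line (np.float64(0.0593), np.float64(-0.047))
orange bars (np.float64(0.0351), np.float64(-0.0498))
track top (np.float64(0.1053), np.float64(0.0005))
track bot (np.float64(-0.0058), np.float64(-0.0001))
263 165 [152, 148, 142, 140, 131, 131, 127, 129, 141, 170, 202, 222, 241, 248, 255, 249, 252, 247, 251, 248, 252, 271, 349, 463, 528, 516, 422, 310, 259, 253, 255, 254, 255, 254, 253, 247, 243, 216, 193, 181]
243 170 [583, 577, 562, 512, 452, 482, 530, 507, 414, 302, 253, 319, 431, 520, 542, 518, 509, 548, 574, 575]
284 170 [493, 492, 481, 449, 422, 438, 458, 415, 323, 233, 216, 284, 390, 457, 468, 455, 457, 478, 490, 492]
324 175 [318, 286, 257, 226, 208, 210, 212, 216, 242, 280, 317, 340, 356, 361, 363, 363, 363, 363, 362, 363, 363, 368, 449, 521, 538, 491, 391, 365, 364, 363, 364, 364, 364, 363, 360, 362, 468, 544, 589, 606, 609, 612, 612, 612, 614, 616, 616]
301 203 [625, 625, 616, 583, 539, 548, 585, 571, 502, 402, 367, 455, 545, 588, 561, 521, 550]
341 203 [608, 621, 612, 585, 558, 575, 592, 563, 479, 365, 369, 466, 553, 598, 596, 590, 600]
```

Run:
```python
from wf import *
rows([.5149,-.0747,.058],rot(171.1)); rows([.5149-.0205*.988,-.0747+.0205*.1547,.058],rot(171.1))
```

```text
t 45.23 row [-0.059  0.258  0.622] [-0.001 -0.003 -0.003] q [0.193, 0.478, -0.342, 1.893, 0.216, 0.8, -1.994]
t 45.23 row [-0.161  0.259  0.621] [-0.001 -0.003 -0.003] q [0.193, 0.478, -0.342, 1.893, 0.216, 0.8, -1.994]
```

```bash
python3 -m inch '[[-0.059,0.258,0.1,0,0,0,0.4],[-0.059,0.258,0.3,0,0,0,0.4],[-0.059,0.258,0.5,0,0,0,0.4],[-0.059,0.258,0.622,0,0,0,0.4],[-0.059,0.258,0.622,0,0,0,0.1],[-0.059,0.258,0.622,0,0,0,0.1],[-0.059,0.258,0.622,0,0,0,0.1],[-0.059,0.258,0.622,0,0,0,0.1],[-0.1,0.258,0.622,0,0,0,0.1],[-0.15,0.258,0.622,0,0,0,0.1],[-0.161,0.259,0.622,0,0,0,0.1],[-0.161,0.259,0.622,0,0,0,0.1],[-0.161,0.259,0.622,0,0,0,0.4],[-0.161,0.259,0.622,0,0,0,0.4],[-0.161,0.259,0.2,0,0,0,0.4],[-0.161,0.259,0.1,0,0,0,0.4]]' 25
python3 - <<'E'
from wf import *
w=CO+.0497*CX+.05*CY
rows([*w,.15],rot(171.1));rows([*w,.058],rot(171.1)); w=CO-.051*CX+.05*CY; rows([*w,.058],rot(171.1))
E
```

```text
clock: 47.22
position: [0.4932, -0.0717, 0.162]
tool_rot: [-3.14, -0.001, -0.16]
force: [0.5, -0.8, -0.1]
grip_width: 0.0339
finger_force: 0.0
t 47.23 row [ 0.327 -0.504  0.061] [-0.001 -0.001 -0.003] q [0.291, 0.461, -0.344, 1.997, 0.228, 0.718, -1.923]
t 47.23 row [ 0.326 -0.503  0.521] [-0.001 -0.001 -0.003] q [0.291, 0.461, -0.344, 1.997, 0.228, 0.718, -1.923]
t 47.23 row [-0.177 -0.501  0.52 ] [-0.001 -0.001 -0.003] q [0.291, 0.461, -0.344, 1.997, 0.228, 0.718, -1.923]
```

```bash
python3 -m inch '[[0.15,-0.25,0,0,0,0,0.4],[0.326,-0.504,0,0,0,0,0.4],[0.326,-0.504,0.25,0,0,0,0.4],[0.326,-0.503,0.5,0,0,0,0.4],[0.326,-0.503,0.52,0,0,0,0.4],[0.326,-0.503,0.52,0,0,0,0.1],[0.326,-0.503,0.52,0,0,0,0.1],[0.326,-0.503,0.52,0,0,0,0.1],[0.326,-0.503,0.52,0,0,0,0.1],[0.2,-0.503,0.52,0,0,0,0.1],[0.05,-0.502,0.52,0,0,0,0.1],[-0.1,-0.501,0.52,0,0,0,0.1],[-0.177,-0.501,0.52,0,0,0,0.1],[-0.177,-0.501,0.52,0,0,0,0.1],[-0.177,-0.501,0.52,0,0,0,0.4],[-0.177,-0.501,0.52,0,0,0,0.4],[-0.177,-0.501,0.2,0,0,0,0.4],[-0.177,-0.501,-0.3,0,0,0,0.4],[0,-0.3,-0.4,0,0,0,0.4]]' 25
python3 - <<'E'
from wf import *
f=cam('wrist');save(f,'w7');f=cam('top');save(f,'top7');print(cur()[0]['force'])
E
```

```text
clock: 49.6
position: [0.4961, -0.0012, 0.2297]
tool_rot: [-3.139, -0.001, -0.156]
force: [0.6, -0.4, -0.9]
grip_width: 0.0341
finger_force: 0.0
[ 0.54822492  0.70478069 -0.30118856]
```

View pics/w7.png

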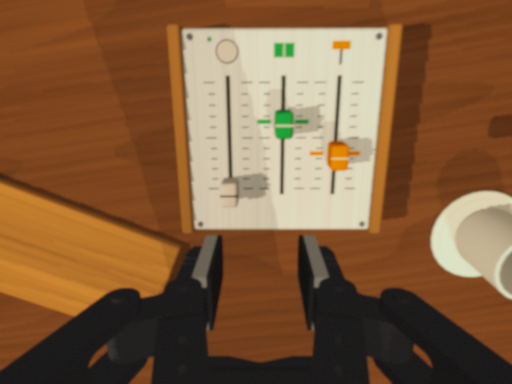

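The wrist view shows the white cap at the near end (230,193), the green line at (285,127) beside its bars, and the orange line at (338,158) beside its bars. I'll check these with numbers.

Run:
```python
from wf import *
f=cam('wrist');im=f['img'].astype(int)
def pk(u,a,b,sg): 
    w=(sg*im[a:b,u-2:u+3].sum((1,2))).astype(float); w-=np.percentile(w,60); w=w.clip(0); return (w*np.arange(a,b)).sum()/w.sum()
for n,u,a,b,s,z in (('white',230,184,202,-1,.0545),('green',285,119,135,1,.0545),('gbar',264,116,127,-1,.03),('orange',338,149,166,1,.0545),('obar',316,148,159,-1,.03)):
    v=pk(u,a,b,s); print(n,round(v,1),rel(f,u,v,z))
f=cam('top');P=cloud(f);h=cv2.cvtColor(f['img'],cv2.COLOR_RGB2HSV).astype(int);M=masks(f);M['terra']=(h[...,0]<16)&(h[...,1]>130)
for k,c in dict(white=(.3717,-.2246),blue=(.5636,-.3638),terra=(.4645,-.311)).items():
    d=np.hypot(P[...,0]-c[0],P[...,1]-c[1]); w=(d<.06)&(P[...,2]>.068)&(P[...,2]<.09)&M[k];q=P[w]
    print(k,len(q),cv2.minEnclosingCircle((q[:,:2]*1000).astype(np.float32)))
```

```text
white 189.7 (np.float64(0.0103), np.float64(0.0445))
green 131.5 (np.float64(0.0633), np.float64(-0.0055))
gbar 125.3 (np.float64(0.0658), np.float64(0.0126))
orange 163.2 (np.float64(0.0344), np.float64(-0.0535))
obar 157.1 (np.float64(0.0348), np.float64(-0.0375))
white 90 ((374.0101318359375, -235.3767852783203), 32.310733795166016)
blue 181 ((562.7374267578125, -366.3348388671875), 34.126522064208984)
terra 201 ((463.7380676269531, -312.69732666015625), 34.30512619018555)
```

```bash
python3 -m inch '[[0,0,0,0,0,0,0.4],[0,0,0,0,0,0,0.4]]' >/dev/null
python3 - <<'E'
from wf import *
f=cam('wrist'); save(f,'w8'); im=f['img'].astype(int)
i=cv2.resize(f['img'][20:240,170:410],None,fx=3,fy=2.7); i=cv2.resize(f['img'][90:230,190:380],None,fx=4,fy=4); cv2.imwrite('pics/w8c.png',cv2.cvtColor(i,4))
caps()
E
```

```text
(no output)
```

View pics/w8c.png

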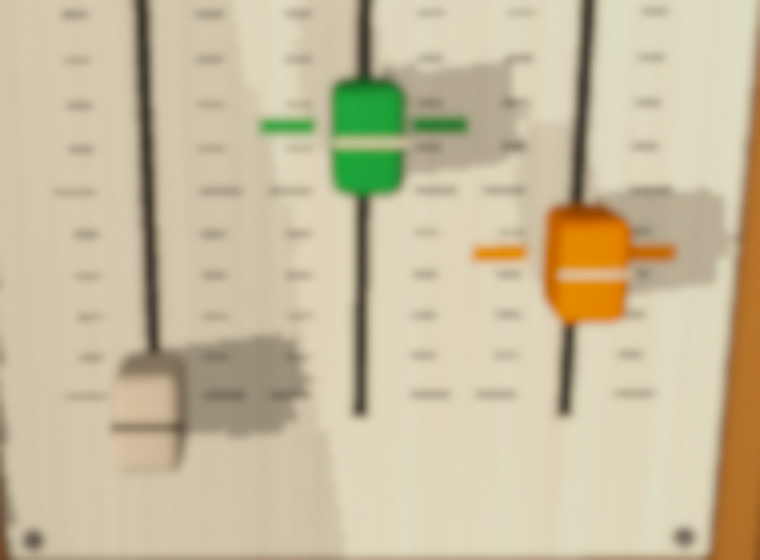

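The crop shows the white line at (148,427), the green line at (368,144) with bars at y 126, the orange line at (593,275) with bars at y 253, and the zero ticks at y 396.

Run:
```python
from wf import *
f=cam('wrist')
for n,x,y,z in (('white',148,427,.0545),('zero tick',225,396,.03),('green',368,144,.0545),('gbars',364,126,.03),('orange',593,275,.0545),('obars',575,253,.03)): print(n,rel(f,190+x/4,90+y/4,z))
```

```text
white (np.float64(-0.0007), np.float64(0.0498))
zero tick (np.float64(-0.0014), np.float64(0.0332))
green (np.float64(0.0631), np.float64(0.0006))
gbars (np.float64(0.0639), np.float64(0.0001))
orange (np.float64(0.0342), np.float64(-0.0493))
obars (np.float64(0.0339), np.float64(-0.0503))
```

Faders are all within about 1 mm. I'll move the arm off to the left and re-check the white cup before handing in.

```bash
python3 -m inch '[[0,-0.3,-0.2,0,0,0,0.4],[0,-0.6,-0.2,0,0,0,0.4],[0,-0.8,-0.2,0,0,0,0.4],[0,-0.8,-0.2,0,0,0,0.4],[0,-0.8,-0.2,0,0,0,0.4],[0,-0.8,-0.2,0,0,0,0.4]]'
python3 - <<'E'
from wf import *
f=cam('top');P=cloud(f);h=cv2.cvtColor(f['img'],cv2.COLOR_RGB2HSV).astype(int);M=masks(f);M['terra']=(h[...,0]<16)&(h[...,1]>130)
for k,c in dict(white=(.3717,-.2246),blue=(.5636,-.3638),terra=(.4645,-.311)).items():
    d=np.hypot(P[...,0]-c[0],P[...,1]-c[1]); w=(d<.06)&(P[...,2]>.068)&(P[...,2]<.09)&M[k];q=P[w]
    m=M[k]&(h[...,2]>(215 if k=='terra' else 0))&(d<.075)&(P[...,2]<.012)&(P[...,2]>.001)
    print(k,len(q),cv2.minEnclosingCircle((q[:,:2]*1000).astype(np.float32)),cv2.minEnclosingCircle((P[m][:,:2]*1000).astype(np.float32)))
caps()
E
```

```text
clock: 50.95
position: [0.5217, 0.1539, 0.2668]
tool_rot: [-3.141, 0.001, -0.162]
force: [-0.2, 0.1, -0.4]
grip_width: 0.0338
finger_force: 0.0
white 195 ((372.2281188964844, -228.61636352539062), 33.9375) ((369.0855712890625, -229.50721740722656), 56.74040603637695)
blue 181 ((562.287353515625, -366.5445861816406), 33.49589538574219) ((564.0418090820312, -363.1488342285156), 49.88398361206055)
terra 202 ((463.861572265625, -313.14666748046875), 34.59842300415039) ((462.6070251464844, -308.8025817871094), 50.897705078125)
white 58 slide 0.0004 0.0005 y 0.05 [0.4758 0.0327 0.0535]
green 46 slide 0.064 0.0642 y 0.0012 [ 0.5312 -0.0256  0.0531]
```

```bash
python3 -c "
from workcell import bot
print(bot.job_done())"
```

```text
the job is handed in; nothing more can be done
None
```

The job is handed in, with no verdict returned: all three cups stand mouth-up within about 5 mm of their coaster centres, the ceiling fader is fully off, and the floor and reading lamp faders are within about 1 mm of their marks.

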